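# Find the charged reaction vial on the balance and seat it in the heating block

### The job

The two blue-capped amber vials in the white tray look alike, but one is charged and the other is an empty blank. Stand one on each pan of the balance, let go and let it tip, then take the vial whose side drops and press it upright, gently and fully home into the free red insert of the heating block on the blue stirrer, feeling for the bore, until its black collar rests flush on the insert. The glass must not be forced or knocked; leave the lighter vial standing on its pan and disturb nothing else.

Things in the scene. Friction and masses are not known exactly. Their poses are not given: they have to be found in the camera images.
- vial_a: One of two outwardly identical vials standing in the tray. Origin: centre of its underside, z up. 80 mm high: amber glass body 26 mm diameter from 0 to 45 mm (foot bevelled to 22 mm over the lowest 2 mm), black collar 34 mm diameter from 45 to 50 mm, blue cap 30 mm diameter from 50 to 80 mm; grip it across the cap, at 72 mm.
- vial_b: The other vial, same shape and sizes as vial_a. Each weighs between 45 and 155 g; one is at least 40 g heavier, and nothing outside shows which. The glass bears at most 15 N against a pan, and against the block with its insert 28 N of contact in all, of which the spring balls' grip is up to 12 N: feel with a few newtons, and at the stop add no more than about 10 N.
- balance: Grey equal-arm top-pan balance, fixed; base 120 mm (x) by 270 mm (y), origin at the centre of its underside on the bench. Its beam runs along its own y. Between the pans, at the middle, an upright white scale plate with a red pointer reaches 133 mm high.
- beam (a joint): Tilt of the balance beam (rad), between stops at -0.10 and +0.10; 0 is level. Positive: the left (+y) pan is down; negative: the right (-y) pan is down. Empty it hangs about level; damped, it takes about a second to tip. With one vial, or with both, it tips right over to a stop, heavy side down.
- pan_left: Steel pan on the balance's +y arm: dish 104 mm across with a rim 3 mm above its floor; a parallel linkage keeps it level while it moves up and down. Origin on its pivot at the beam end, 24 mm below the dish floor, 110 mm from the middle of the beam.
- pan_right: The same pan on the balance's -y arm.
- pan_left_top (a point): Centre of the floor of the left (+y) pan, where a vial stands: about 112 mm above the bench when level, 101 mm when down, 123 mm when up.
- pan_right_top (a point): Centre of the floor of the right (-y) pan; heights as for the left one.
- stirrer: Blue stirrer hotplate, 270 mm (x) by 160 mm (y), control panel with two knobs towards its -x; origin at the centre of its underside. Its round plate, 90 mm high, carries the heating block.
- block: Aluminium heating block fixed on the stirrer's plate, 75 (x) by 120 (y) by 55 mm high; origin at the centre of its underside, 90 mm above the bench. In each of two square pockets (50 mm wide, at its y = -29 and +29 mm) sits a red insert 40 mm square, its top 3 mm above the block. The -y one holds a white-capped vial (cap top 38 mm above the block), the +y one is free.
- well (a point): Middle of the free pocket, level with its insert's top (148 mm above the bench). The insert is clamped up to 4 mm off this point along each of the block's axes: its bore must be felt for. Bore 27 mm, 1 mm chamfer, 50 mm deep. From 10 mm down spring balls grip the vial: pushing takes 3 to 9 N until the collar stops hard on the insert. Home, the vial's origin is 45 mm below this point.
- tray: White shallow sample tray, 210 mm (x) by 90 mm (y), rim 14 mm high, floor 3 mm thick; fixed. Origin at the centre of its underside. The two vials stand in it one behind the other along its x.
- reagent_bottle: Bystander: closed amber bottle with a blue cap, 56 mm diameter, 115 mm high, standing beyond the tray. Origin: centre of its underside.
- beaker: Bystander: clear beaker, 68 mm across, 85 mm high, beyond the balance. Origin: centre of its underside.
- weight: Bystander: brass 100 g weight with a knob, 28 mm diameter, 42 mm high, beyond the balance. Origin: centre of its underside.
- stopper: Bystander: white stopper, 32 mm diameter, 40 mm high, standing on the bench. Origin: centre of its underside.
- flask_ring: Bystander: cork flask ring, 90 mm across, 30 mm high, on the bench near the robot. Origin: centre of its underside.
- spatula: Bystander: thin steel spatula 170 mm long lying on the bench near the robot.
Things that resemble listed ones, but are neither listed nor needed, are in the scene too. Leave any green or yellow look-alike of the vial_a alone.

How it is judged:
On the way, in this order (a step that is already met when the one before it is completed fails the run):
1. both vials stand, let go, one on each pan, and the beam has tipped right over to one side (contact force between the fingers and vial_a below 0.05 N and contact force between the fingers and vial_b below 0.05 N and (((contact force between vial_a and pan_left above 0.2 N and horizontal distance between vial_a and pan_left_top below 0.045 m and angle between vial_a's own z axis and vertical below 0.1 rad) and (contact force between vial_b and pan_right above 0.2 N and horizontal distance between vial_b and pan_right_top below 0.045 m and angle between vial_b's own z axis and vertical below 0.1 rad) and (value of joint beam above 0.085 rad or value of joint beam below -0.085 rad)) or ((contact force between vial_b and pan_left above 0.2 N and horizontal distance between vial_b and pan_left_top below 0.045 m and angle between vial_b's own z axis and vertical below 0.1 rad) and (contact force between vial_a and pan_right above 0.2 N and horizontal distance between vial_a and pan_right_top below 0.045 m and angle between vial_a's own z axis and vertical below 0.1 rad) and (value of joint beam above 0.085 rad or value of joint beam below -0.085 rad)))), for 0.3 s.
2. the vial on the pan that is down is gripped there, while the other stands on the raised pan (((contact force between the fingers and vial_a above 2 N and horizontal distance between vial_a and pan_left_top below 0.045 m and z of vial_a in the frame of pan_left_top below 0.008 m and (contact force between vial_b and pan_right above 0.2 N and horizontal distance between vial_b and pan_right_top below 0.045 m and angle between vial_b's own z axis and vertical below 0.1 rad) and value of joint beam above 0.085 rad) or (contact force between the fingers and vial_a above 2 N and horizontal distance between vial_a and pan_right_top below 0.045 m and z of vial_a in the frame of pan_right_top below 0.008 m and (contact force between vial_b and pan_left above 0.2 N and horizontal distance between vial_b and pan_left_top below 0.045 m and angle between vial_b's own z axis and vertical below 0.1 rad) and value of joint beam below -0.085 rad) or (contact force between the fingers and vial_b above 2 N and horizontal distance between vial_b and pan_left_top below 0.045 m and z of vial_b in the frame of pan_left_top below 0.008 m and (contact force between vial_a and pan_right above 0.2 N and horizontal distance between vial_a and pan_right_top below 0.045 m and angle between vial_a's own z axis and vertical below 0.1 rad) and value of joint beam above 0.085 rad) or (contact force between the fingers and vial_b above 2 N and horizontal distance between vial_b and pan_right_top below 0.045 m and z of vial_b in the frame of pan_right_top below 0.008 m and (contact force between vial_a and pan_left above 0.2 N and horizontal distance between vial_a and pan_left_top below 0.045 m and angle between vial_a's own z axis and vertical below 0.1 rad) and value of joint beam below -0.085 rad))), for 0.05 s.
3. that vial is lifted clear of the balance and the other is left on its pan (((contact force between the fingers and vial_a above 2 N and distance between vial_a and pan_left_top above 0.07 m and distance between vial_a and pan_right_top above 0.07 m and ((contact force between vial_b and pan_left above 0.2 N and horizontal distance between vial_b and pan_left_top below 0.045 m and angle between vial_b's own z axis and vertical below 0.1 rad) or (contact force between vial_b and pan_right above 0.2 N and horizontal distance between vial_b and pan_right_top below 0.045 m and angle between vial_b's own z axis and vertical below 0.1 rad))) or (contact force between the fingers and vial_b above 2 N and distance between vial_b and pan_left_top above 0.07 m and distance between vial_b and pan_right_top above 0.07 m and ((contact force between vial_a and pan_left above 0.2 N and horizontal distance between vial_a and pan_left_top below 0.045 m and angle between vial_a's own z axis and vertical below 0.1 rad) or (contact force between vial_a and pan_right above 0.2 N and horizontal distance between vial_a and pan_right_top below 0.045 m and angle between vial_a's own z axis and vertical below 0.1 rad))))), for 0.1 s.
At the end, for the whole second after the job is handed in: The vial whose side dropped stands let go in the free insert, upright within 0.05 rad, within 8 mm of the pocket's middle, its collar within 1.5 mm of the insert's top; the other stands on a pan, upright within 0.1 rad and within 45 mm of its centre; both at rest (((contact force between the fingers and vial_a below 0.05 N and contact force between the fingers and vial_b below 0.05 N and z of vial_a in the frame of well below -0.0435 m and horizontal distance between vial_a and well below 0.008 m and angle between vial_a's own z axis and vertical below 0.05 rad and linear speed of vial_a below 0.01 m/s and linear speed of vial_b below 0.02 m/s and ((contact force between vial_b and pan_left above 0.2 N and horizontal distance between vial_b and pan_left_top below 0.045 m and angle between vial_b's own z axis and vertical below 0.1 rad) or (contact force between vial_b and pan_right above 0.2 N and horizontal distance between vial_b and pan_right_top below 0.045 m and angle between vial_b's own z axis and vertical below 0.1 rad))) or (contact force between the fingers and vial_a below 0.05 N and contact force between the fingers and vial_b below 0.05 N and z of vial_b in the frame of well below -0.0435 m and horizontal distance between vial_b and well below 0.008 m and angle between vial_b's own z axis and vertical below 0.05 rad and linear speed of vial_b below 0.01 m/s and linear speed of vial_a below 0.02 m/s and ((contact force between vial_a and pan_left above 0.2 N and horizontal distance between vial_a and pan_left_top below 0.045 m and angle between vial_a's own z axis and vertical below 0.1 rad) or (contact force between vial_a and pan_right above 0.2 N and horizontal distance between vial_a and pan_right_top below 0.045 m and angle between vial_a's own z axis and vertical below 0.1 rad))))); the robot touches nothing.
It fails at once if a vial is forced against the heating block with more than 28 N in all (collar, bore and spring balls of the insert together) (contact force between any of vial_a, vial_b and block above 28 N).
It fails at once if a vial is knocked or pressed on a pan with more than 15 N (contact force between any of vial_a, vial_b and pan_left above 15 N or contact force between any of vial_a, vial_b and pan_right above 15 N).
It fails at once if a vial is tipped by more than 0.5 rad (angle between any of vial_a, vial_b's own z axis and vertical above 0.5 rad).
It fails at once if a bystander is shifted by more than 20 mm (distance of any of reagent_bottle, beaker, weight, stopper, flask_ring, spatula from where it was at the start of the episode above 0.02 m).
It fails at once if the robot pushes on a pan, the block or the stirrer with more than 15 N (contact force between any of the fingers, the arm and pan_left above 15 N or contact force between any of the fingers, the arm and pan_right above 15 N or contact force between any of the fingers, the arm and block above 15 N or contact force between any of the fingers, the arm and stirrer above 15 N).
It also fails if it takes over 72 s, if anything falls off the work surface, if the arm or the gripper's body presses on something with over 40 N, if the wrist force passes 120 N, or if a joint passes its speed limit or range.

### The arm

A 6-joint arm with a two-finger parallel gripper is mounted at the origin on the work surface. World frame = base frame: x ahead of the robot, y to its left, z up, the work surface at z = 0. Lengths are in m, angles in rad, forces in N, time in s.
With the tool pointing down it reaches from about 0.425 to 0.95 m from the base axis. Payload 3.5 kg.
Tool frame: the origin (TCP) lies where the fingers leave the gripper's body, on its centre line; the fingertips stand 73 mm ahead of it and the grasp point (between the pads) lies 54 mm ahead of it; z points along the fingers, y is the line along which they close (so a half turn about z gives the same grasp; the last joint's range is limited). The gripper opens to 85 mm and grips with 20 to 120 N. Pads are 22 mm wide; open, the fingers measure 114 mm over their backs; the gripper's body (76 mm by 85 mm) begins 54 mm behind the grasp point. The pads swing forward as they close: fully open they stand 13 mm farther back than shut.
Start: joints at [1.093, 0.286, 1.577, -0, 1.279, -0.15], TCP at [0.217, 0.639, 0.304] pointing down, gripper open.
Joint ranges: [-2.77, 2.77], [-0.9, 2.22], [0.21, 2.48], [-1.53, 4.67], [0.24, 2.81], [-2.84, 2.84]. Speed limits (rad/s): [2.79, 2.79, 3.14, 3.14, 3.14, 3.14].

### API

Orientations are given as a 3x3 rotation matrix whose columns are the frame's x, y, z axes.
In Python, from bench import arm gives the robot as it stands.
- The arm moves only by the tool send_rows, never from a script. Its argument "commands" is a list of rows, each an object with "claw": the closure, from -1 (fully open) to 1 (shut), so that 0 is half open; "linear": the shift along the tool's x, y, z in mm, a list of three; "delta_rot": the turn, a rotation vector about the tool's x, y, z in degrees, a list of three. A call has exactly 5 rows; each row shifts and turns the commanded pose from where the row before left it, along the tool's axes as they then stand; what a row does not reach is not made up. A row lasts 1/12 s, in which the tool goes at most 41.7 mm and 7.16 degrees, less where a joint would pass 70% of its speed; a pose out of reach is approached as far as the arm can. A call is refused whole if a number of a shift passes 41.7 or a number of a turn 7.16, either way. A call with a gripper value outside its range is refused whole. The fingers move at their own pace and stop on an object; "squeeze" is the grip in N (left out, the last holds). Time passes only in rows, so rows that do not move let the fingers close, or fill a call up. It gives the time, the measured TCP pose, the force, the opening and the grip force at its end, in the units of the state.
- arm.read_state(): the state, without advancing time (a new reading comes with each control period).
- arm.capture(name): name is "side" or "top"; returns the picture (384x512x3 uint8, red, green, blue); there is no depth.
- arm.camera_params(name): a dict with "vertical_fov" (degrees; the focal length in pixels is half the picture's height over the tangent of half this angle, whatever the lens; pixels are square), "cx", "cy" (the principal point, pixels), "k1" (the pictures are not rectified: a ray, as slopes to the right and down, at radius r is drawn at 1 + k1 r^2 times it, then the intrinsics apply), "rvec" (rotation vector, rad) and "tvec" (3), from world to camera coordinates, as OpenCV has them. Camera axes: x right, y down, z forward; pixel columns grow to the right and rows downward; lengths in m; the calibration is good to about 2 mm. A picture is of the moment at which its call begins. camera_params takes no time and is no camera call.
- arm.sign_off(): hands the job in; it is judged then, once.
Trained networks look in the newest picture that a camera, given by its name, has taken for a name from the list of things; names that differ only in an ending like _2 or _b are one class to them, and where a whole thing is asked for, a point or a joint stands for the part that bears it (a point fixed in the world has none). Each returns a list of dicts, best first, with "conf" (0 to 1); they miss things now and then, are a little off and sometimes report something else, mostly with a low value. They report only what shows in the picture. A call takes as long as a camera call. They do not tell look-alikes from the thing itself.
- arm.cut_out(label, camera): "pixels" (384x512 bool, what is visible of it) and "position" ([column, row] as shares, 0 to 1, of the picture: columns of its width, rows of its height, amid what is visible of it).
- arm.place_of(label, camera): "position" ([column, row] as shares, 0 to 1, of the picture: columns of its width, rows of its height: a listed point, or the origin of a listed thing).
The state is a dict: "time_s": time; "qpos": joint angles; "qd": joint speeds; "joint_torque": joint torques, N m; "tool_pos": TCP position; "tcp_rot": TCP orientation; "ft_force": force on the tool from outside, world axes, zero at the start; "torque": the same for the moment, N m; "opening": opening from 0.0 (shut) to 1.0 (fully open); "grasp_force": force on a finger pad.
Only numpy, scipy, OpenCV 4.12 (cv2) and the standard library are available. Lean on these libraries where they do the work, as an engineer would, in place of code of your own. Each camera call takes 0.05 s, during which the arm holds its last target. There are 200 camera calls.

## Working session

There is one attempt and no reset: what is moved stays moved. The work goes in short steps, Python scripts to look and compute and a tool call to move; the robot and the scene stay as the last step left them, time stands still between calls to the robot, and variables do not carry over. Pictures are saved under pics/ and viewed, at most 10 in all, crops included, and the job is handed in when it is done.

Besides the shell and the picture viewer there is one more tool, called by a JSON object that holds its "method" and its "body", one argument or row to a line. send_rows: Moves the arm, as the interface text tells. Its arguments: {"type":"object","properties":{"commands":{"type":"array"},"squeeze":{"type":"number"}},"required":["commands"]}

```bash
mkdir -p pics; ls
python3 - <<'E'
from bench import arm
import cv2,numpy as np
s=arm.read_state();print({k:np.round(v,3).tolist() for k,v in s.items()})
for c in("side","top"):
    print(c,arm.camera_params(c)); cv2.imwrite(f"pics/{c}0.png",cv2.resize(arm.capture(c)[...,::-1],(800,600)))
E
```

```text
pics
{'time_s': 0.0, 'qpos': [1.093, 0.287, 1.578, 0.0, 1.279, -0.15], 'qd': [0.001, -0.002, 0.002, 0.0, 0.0, -0.001], 'joint_torque': [-0.0, -40.6, -29.262, -0.0, 0.006, 0.0], 'tool_pos': [0.217, 0.639, 0.303], 'tcp_rot': [[-0.947, 0.322, -0.001], [0.322, 0.947, -0.002], [0.0, -0.002, -1.0]], 'ft_force': [-0.157, -0.538, -0.774], 'torque': [-0.006, 0.009, 0.016], 'grasp_force': 0.0, 'opening': 0.999}
side {'vertical_fov': 47.51101047359037, 'cx': 252.20937006324894, 'cy': 192.72814374001726, 'k1': -0.059358604603292946, 'rvec': array([ 0.90128508, -2.59647126,  0.92947069]), 'tvec': array([0.45768331, 0.31458808, 0.88353235])}
top {'vertical_fov': 53.220696273046585, 'cx': 252.65707286330417, 'cy': 196.97664789748728, 'k1': -0.06745428968193265, 'rvec': array([ 2.16019208, -2.21619309,  0.09997884]), 'tvec': array([0.02917029, 0.56987501, 1.05020773])}
```

View pics/top0.png

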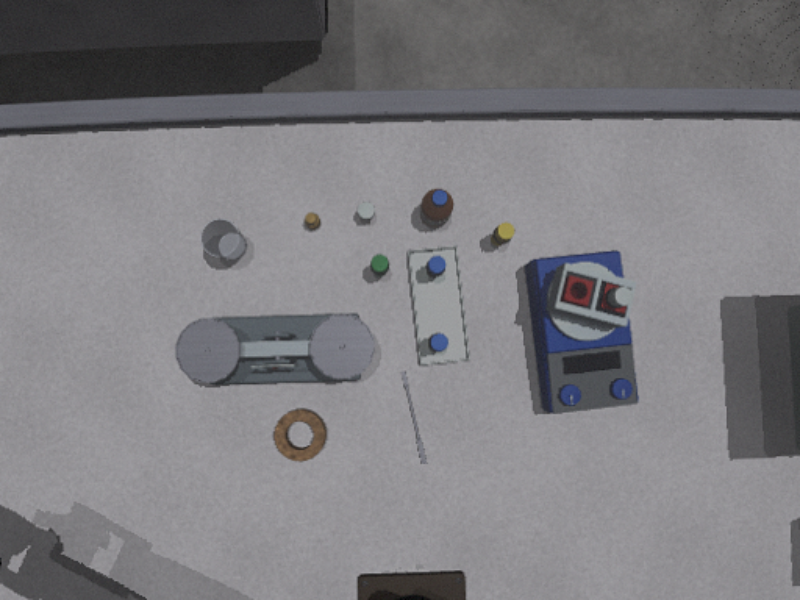

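View pics/side0.png

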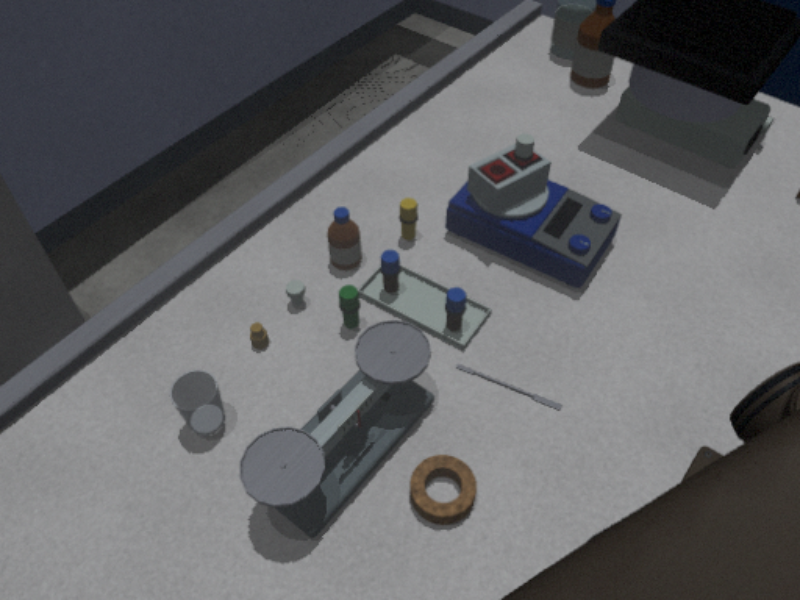

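The top view (800x600 view pixels) shows the tray with two blue-capped vials at (437,266) and (438,343). Both are candidates and both are needed. The green one at (380,265) and the yellow one at (504,233) stand outside the tray and are look-alikes. The balance pans are at (208,351) and (342,348). The free red insert is at (578,290), and the white-capped vial is at (620,297).

```bash
cat > h.py <<'E'
from bench import arm
import cv2,numpy as np
P={c:arm.camera_params(c) for c in("side","top")}
def KD(c):
    p=P[c];f=192/np.tan(np.radians(p["vertical_fov"])/2)
    return np.array([[f,0,p["cx"]],[0,f,p["cy"]],[0,0,1.]]),np.array([p["k1"],0,0,0,0.])
def ray(c,uv):
    K,D=KD(c);u=cv2.undistortPoints(np.array([[uv]],float),K,D)[0,0]
    R=cv2.Rodrigues(P[c]["rvec"])[0];return -R.T@P[c]["tvec"],R.T@np.array([*u,1.])
def onz(c,uv,z):
    o,d=ray(c,uv);return o+d*(z-o[2])/d[2]
def tri(a,b):  # side uv, top uv
    (o1,d1),(o2,d2)=ray("side",a),ray("top",b)
    t=np.linalg.lstsq(np.c_[d1,-d2],o2-o1,rcond=None)[0]
    p,q=o1+t[0]*d1,o2+t[1]*d2;return (p+q)/2,np.linalg.norm(p-q)
def proj(c,X):
    K,D=KD(c);return cv2.projectPoints(np.atleast_2d(np.array(X,float)),P[c]["rvec"],P[c]["tvec"],K,D)[0][:,0]
S=np.array([512,384])
E
python3 - <<'E'
from h import *
np.set_printoptions(precision=4,suppress=True)
im={c:arm.capture(c) for c in P}
for l in("vial_a","pan_left_top","pan_right_top","well","block","balance","tray","reagent_bottle","beaker","weight","stopper"):
    r={c:arm.place_of(l,c) for c in P}
    for c in P:
        print(l,c,[(np.round(x["position"]*S,1).tolist(),round(x["conf"],2)) for x in r[c][:4]])
    if r["side"] and r["top"]:
      for a in r["side"][:3]:
        for b in r["top"][:3]:
          X,e=tri(a["position"]*S,b["position"]*S)
          if e<.008: print("   ",X,round(e,4))
# blue caps in top & side by colour within network masks
for c in P:
    for x in arm.cut_out("vial_a",c)[:5]:
        m=x["pixels"];I=im[c].astype(int)
        b=m&(I[...,2]>I[...,0]+40)
        print(c,x["conf"],np.round(x["position"]*S,1),m.sum(),b.sum(), np.argwhere(b).mean(0)[::-1] if b.any() else None)
t=im["top"][150:250,320:420];cv2.imwrite("pics/blk.png",cv2.resize(np.hstack([t,im["top"][150:250,240:340]])[...,::-1],(800,400),interpolation=cv2.INTER_CUBIC))
E
```

```text
vial_a side [([290.9, 206.2], 0.87), ([226.5, 204.7], 0.81), ([250.8, 181.0], 0.64), ([260.2, 150.4], 0.54)]
vial_a top [([130.5, 228.3], 0.68), ([275.9, 220.7], 0.57), ([243.1, 169.3], 0.54), ([318.8, 153.1], 0.43)]
    [ 0.5016 -0.0491  0.0223] 0.0022
pan_left_top side [([179.2, 297.8], 0.65), ([337.3, 154.2], 0.22)]
pan_left_top top [([235.0, 135.6], 0.73), ([132.5, 226.7], 0.63)]
pan_right_top side [([250.1, 224.3], 0.66)]
pan_right_top top [([219.9, 220.2], 0.94), ([235.4, 137.6], 0.35)]
    [0.5071 0.1019 0.106 ] 0.0018
well side [([317.6, 110.3], 0.71), ([253.0, 178.9], 0.66)]
well top [([370.8, 186.2], 0.64)]
    [ 0.5831 -0.2819  0.1367] 0.0043
block side [([324.3, 121.9], 0.81)]
block top [([371.5, 191.0], 0.71), ([235.4, 138.1], 0.55), ([276.3, 174.1], 0.48)]
    [ 0.5721 -0.3009  0.089 ] 0.0026
balance side [([221.6, 284.0], 0.57)]
balance top [([186.4, 221.4], 0.98)]
    [ 0.5087  0.2075 -0.0149] 0.003
tray side [([271.6, 192.0], 0.87)]
tray top [([281.3, 195.1], 0.63)]
    [ 0.5746 -0.0673  0.0071] 0.0005
reagent_bottle side [([222.0, 163.8], 0.8)]
reagent_bottle top [([279.9, 140.8], 0.64), ([199.8, 142.1], 0.34)]
beaker side [([132.6, 269.0], 0.74)]
beaker top [([147.7, 157.5], 0.88)]
    [ 0.6937  0.3139 -0.0005] 0.0008
weight side [([165.9, 218.5], 0.54)]
weight top [([200.4, 141.1], 0.6)]
    [ 0.7385  0.1614 -0.0022] 0.0001
stopper side [([190.2, 189.7], 0.66)]
stopper top [([237.8, 134.0], 0.67)]
    [ 0.7571  0.0526 -0.004 ] 0.0002
side 0.76 [261.2 137.2] 257 0 None
side 0.63 [292.8 193. ] 291 83 [291.6867 188.1687]
side 0.62 [225.3 195.5] 296 0 None
side 0.51 [179.4 298.2] 2278 0 None
top 0.63 [279.4 220.5] 115 95 [280.7368 218.6947]
top 0.56 [318.8 148.4] 188 0 None
top 0.37 [281.7 194.2] 2156 19 [282.7895 200.5789]
```

View pics/blk.png

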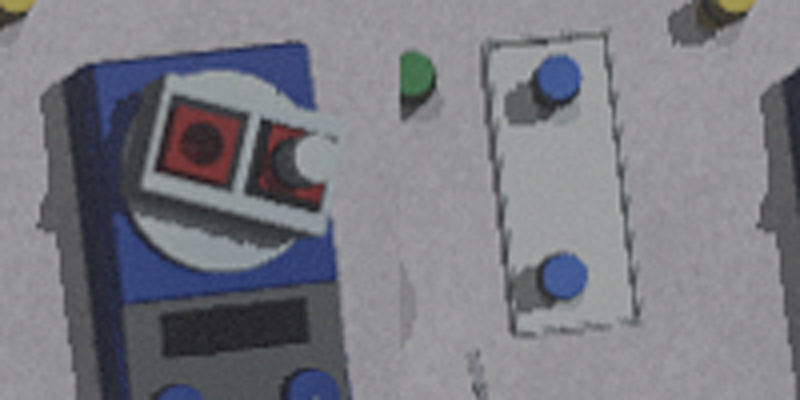

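The crop shows two plain blue caps inside the white tray. The green and yellow ones are outside it. The free insert is at about (371,185) in raw pixels, with the block turned slightly. Next I measure these more precisely.

```bash
cat > m.py <<'E'
from h import *
from scipy.optimize import least_squares
np.set_printoptions(precision=4,suppress=True)
def blob(I,sel,near,r):
    n,l,st,ce=cv2.connectedComponentsWithStats(sel.astype(np.uint8))
    k=min(range(1,n),key=lambda i:np.hypot(*(ce[i]-near))+(1e3 if st[i][4]<15 else 0))
    return l==k
def hullmask(c,X):
    m=np.zeros((384*8,512*8),np.uint8);h=cv2.convexHull(np.float32(proj(c,X)))
    return h
def hcent(c,X):
    h=hullmask(c,X);M=cv2.moments(h);return np.array([M["m10"]/M["m00"],M["m01"]/M["m00"]]),M["m00"]
def cyl(xy,r,z0,z1):
    t=np.linspace(0,2*np.pi,40,endpoint=False);c=np.c_[xy[0]+r*np.cos(t),xy[1]+r*np.sin(t)]
    return np.vstack([np.c_[c,0*t+z] for z in(z0,z1)])
def blue(I): I=I.astype(int);return (I[...,2]>I[...,0]+35)&(I[...,2]>I[...,1]+20)
def cap(im,guess,z0):
    C={c:np.argwhere(blob(im[c],blue(im[c]),proj(c,[*guess,z0+.065])[0],20)) for c in im}
    out={}
    for cs in (["top"],["side"],["top","side"]):
        if not all(c in C for c in cs):continue
        f=lambda p:np.concatenate([hcent(c,cyl(p,.015,z0+.05,z0+.08))[0]-C[c].mean(0)[::-1] for c in cs])
        s=least_squares(f,guess);out["+".join(cs)]=(s.x,np.abs(s.fun).max())
    return out,{c:(len(C[c]),hcent(c,cyl(guess,.015,z0+.05,z0+.08))[1]) for c in C}
E
python3 - <<'E'
from m import *
im={c:arm.capture(c) for c in P}
for c in P: print(c,"campos",ray(c,(256,192))[0])
for uv in((280,170),(281,219)):
    print(cap(im,onz("top",uv,.08)[:2],.003))
I=im["top"].astype(int)
red=(I[...,0]>I[...,1]+35)&(I[...,0]>I[...,2]+35)
m=blob(I,red,np.array([371,185]),20);m=cv2.convexHull(np.argwhere(m)[:,::-1].astype(np.float32))
r=cv2.minAreaRect(m);print("insert rect",r);b=cv2.boxPoints(r)
for p in b: print("  ",onz("top",p,.148))
M=cv2.moments(m);print("ins c",onz("top",(M["m10"]/M["m00"],M["m01"]/M["m00"]),.148))
print("block corners",[onz("top",(320+u/4-.4,150+v/4-.4),.145) for u,v in((168,75),(345,118),(328,236),(140,190))])
for l in("pan_left","pan_right"):
  for c in P:
    for x in arm.cut_out(l,c)[:2]:
        h=cv2.convexHull(np.argwhere(x["pixels"])[:,::-1].astype(np.float32));e=cv2.fitEllipse(h)
        print(l,c,round(x["conf"],2),x["pixels"].sum(),e,onz(c,e[0],.115))
K=cv2.resize(im["side"][60:160,270:400],(780,600),interpolation=cv2.INTER_CUBIC);cv2.imwrite("pics/blkside.png",K[...,::-1])
E
```

```text
side campos [0.1444 0.5286 0.8881]
top campos [0.4875 0.0303 1.0908]
({'top': (array([ 0.6408, -0.0583]), np.float64(7.580335932289017e-07)), 'side': (array([ 0.6481, -0.067 ]), np.float64(1.10310190848395e-06)), 'top+side': (array([ 0.6443, -0.0617]), np.float64(1.8329717505631038))}, {'side': (75, 171.07176828372758), 'top': (95, 116.75913104508072)})
({'top': (array([ 0.5068, -0.058 ]), np.float64(1.2029178719785705e-06)), 'side': (array([ 0.5132, -0.0661]), np.float64(1.4943568089620385e-06)), 'top+side': (array([ 0.509 , -0.0612]), np.float64(2.030254377091495))}, {'side': (88, 187.29895075736567), 'top': (100, 110.03961543389596)})
insert rect ((369.82354736328125, 185.7058868408203), (15.522278785705566, 15.522278785705566), 14.03624439239502)
   [ 0.568  -0.2525  0.148 ]
   [ 0.6056 -0.2639  0.148 ]
   [ 0.5952 -0.3018  0.148 ]
   [ 0.5576 -0.2902  0.148 ]
ins c [ 0.5816 -0.2772  0.148 ]
block corners [array([ 0.6262, -0.2593,  0.145 ]), array([ 0.5965, -0.3717,  0.145 ]), array([ 0.5223, -0.3564,  0.145 ]), array([ 0.5542, -0.238 ,  0.145 ])]
pan_left side 0.7 2231 ((180.34036254882812, 298.45806884765625), (50.3521728515625, 56.224979400634766), 62.863101959228516) [0.4996 0.3275 0.115 ]
pan_right side 0.84 1609 ((250.7114715576172, 225.01974487304688), (41.082984924316406, 49.48553466796875), 86.98486328125) [0.5014 0.108  0.115 ]
pan_right side 0.42 326 ((291.2788391113281, 196.6350555419922), (14.489591598510742, 29.79415512084961), 5.422264575958252) [ 0.478 -0.011  0.115]
pan_right top 0.57 1275 ((218.2210693359375, 220.5516357421875), (40.11489486694336, 40.65776062011719), 174.4768524169922) [0.5053 0.105  0.115 ]
```

View pics/blkside.png

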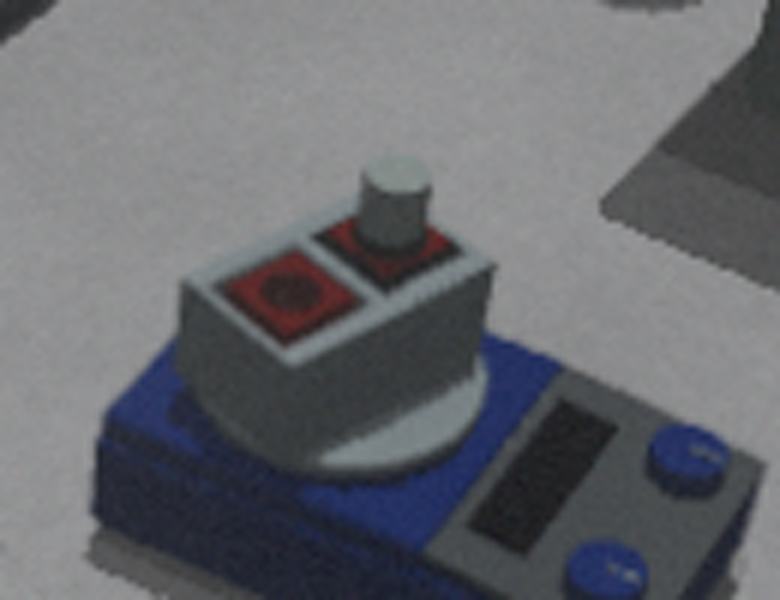

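The side crop confirms the free insert with its dark bore, the block turned about -15 deg, and the white-capped vial in the other pocket. Now I turn the tool to yaw 90 and refine the cap and pan positions by fitting the cap's top disc.

Run:
```python
from m import *
im={c:arm.capture(c) for c in P}
for uv in((280,170),(281,219)):
    g=onz("top",uv,.083)
    C={c:np.argwhere(blob(im[c],blue(im[c]),proj(c,g)[0],20)) for c in im}
    print({c:(len(C[c]),hcent(c,cyl(g,.015,.083,.083))[1],onz(c,C[c].mean(0)[::-1],.083)) for c in C})
for l in("pan_left","pan_left_top","balance"):
    for x in arm.cut_out(l,"top")[:3]:
        h=cv2.convexHull(np.argwhere(x["pixels"])[:,::-1].astype(np.float32));e=cv2.fitEllipse(h);print(l,round(x["conf"],2),x["pixels"].sum(),e,onz("top",e[0],.115))
```

```text
{'side': (75, 79.04835906159133, array([ 0.639 , -0.0562,  0.083 ])), 'top': (96, 98.64952612435445, array([ 0.6388, -0.057 ,  0.083 ]))}
{'side': (87, 91.70856395852752, array([ 0.5065, -0.0556,  0.083 ])), 'top': (100, 101.67377908155322, array([ 0.5066, -0.057 ,  0.083 ]))}
pan_left 0.62 1405 ((132.48619079589844, 223.51829528808594), (41.87931823730469, 42.42664337158203), 48.872825622558594) [0.5031 0.3239 0.115 ]
pan_left 0.38 134 ((278.1078186035156, 170.2672882080078), (11.861976623535156, 13.860539436340332), 39.918540954589844) [ 0.6305 -0.0513  0.115 ]
pan_left 0.32 609 ((142.51467895507812, 153.29751586914062), (24.143043518066406, 31.7208194732666), 128.0928955078125) [0.6836 0.2976 0.115 ]
pan_left_top 0.93 1431 ((132.85491943359375, 223.2902374267578), (42.06879425048828, 43.34823226928711), 61.692405700683594) [0.5036 0.3229 0.115 ]
pan_left_top 0.69 2022 ((280.03448486328125, 196.92092895507812), (38.219520568847656, 99.2011489868164), 171.61512756347656) [ 0.5616 -0.0541  0.115 ]
balance 0.91 5105 ((175.86837768554688, 222.5584716796875), (57.18220901489258, 131.92579650878906), 88.48904418945312) [0.5029 0.2128 0.115 ]
balance 0.7 3286 ((174.97579956054688, 222.51258850097656), (63.3139762878418, 129.51417541503906), 88.12275695800781) [0.5031 0.2151 0.115 ]
```

{"method": "send_rows", "body": {
  "commands": [
    {"claw":-0.2,"linear":[0,0,0],"delta_rot":[0,0,7.12]},
    {"claw":-0.2,"linear":[0,0,0],"delta_rot":[0,0,7.12]},
    {"claw":-0.2,"linear":[0,0,0],"delta_rot":[0,0,7.12]},
    {"claw":-0.2,"linear":[0,0,0],"delta_rot":[0,0,7.12]},
    {"claw":-0.2,"linear":[0,0,0],"delta_rot":[0,0,7.12]}
  ],
  "squeeze": 30
}}

```text
time_s: 2.37
tool_pos: [0.2173, 0.6391, 0.3039]
tcp_rot: [[-0.577, 0.816, 0.0], [0.816, 0.577, -0.0], [-0.0, 0.0, -1.0]]
ft_force: [-0.1, -0.1, 1.0]
opening: 0.597
grasp_force: 0.0
```

{"method": "send_rows", "body": {
  "commands": [
    {"claw":-0.2,"linear":[0,0,0],"delta_rot":[0,0,7.12]},
    {"claw":-0.2,"linear":[0,0,0],"delta_rot":[0,0,7.12]},
    {"claw":-0.2,"linear":[0,0,0],"delta_rot":[0,0,7.12]},
    {"claw":-0.2,"linear":[0,0,0],"delta_rot":[0,0,7.12]},
    {"claw":-0.2,"linear":[0,0,0],"delta_rot":[0,0,7.12]}
  ]
}}

```text
time_s: 2.78
tool_pos: [0.2173, 0.6391, 0.3039]
tcp_rot: [[0.006, 1.0, 0.0], [1.0, -0.006, 0.0], [0.0, 0.0, -1.0]]
ft_force: [0.0, -0.8, -0.2]
opening: 0.598
grasp_force: 0.0
```

Both cameras agree on the caps: far (0.639,-0.057) and near (0.5065,-0.0565). The pans are left (0.503,0.324) and right (0.504,0.106). I'm going to the far vial.

{"method": "send_rows", "body": {
  "commands": [
    {"claw":-0.2,"linear":[-34.8,21.1,0],"delta_rot":[0,0,0]},
    {"claw":-0.2,"linear":[-34.8,21.1,0],"delta_rot":[0,0,0]},
    {"claw":-0.2,"linear":[-34.8,21.1,0],"delta_rot":[0,0,0]},
    {"claw":-0.2,"linear":[-34.8,21.1,0],"delta_rot":[0,0,0]},
    {"claw":-0.2,"linear":[-34.8,21.1,0],"delta_rot":[0,0,0]}
  ]
}}

```text
time_s: 3.2
tool_pos: [0.3233, 0.4635, 0.304]
tcp_rot: [[-0.001, 1.0, 0.0], [1.0, 0.001, 0.0], [0.0, 0.0, -1.0]]
ft_force: [0.5, 1.0, 1.2]
opening: 0.602
grasp_force: 0.0
```

{"method": "send_rows", "body": {
  "commands": [
    {"claw":-0.2,"linear":[-34.8,21.1,0],"delta_rot":[0,0,0]},
    {"claw":-0.2,"linear":[-34.8,21.1,0],"delta_rot":[0,0,0]},
    {"claw":-0.2,"linear":[-34.8,21.1,0],"delta_rot":[0,0,0]},
    {"claw":-0.2,"linear":[-34.8,21.1,0],"delta_rot":[0,0,0]},
    {"claw":-0.2,"linear":[-34.8,21.1,0],"delta_rot":[0,0,0]}
  ]
}}

```text
time_s: 3.62
tool_pos: [0.429, 0.2893, 0.3043]
tcp_rot: [[-0.001, 1.0, 0.001], [1.0, 0.001, 0.0], [0.0, 0.001, -1.0]]
ft_force: [0.1, 0.6, -0.7]
opening: 0.6
grasp_force: 0.0
```

{"method": "send_rows", "body": {
  "commands": [
    {"claw":-0.2,"linear":[-34.8,21.1,0],"delta_rot":[0,0,0]},
    {"claw":-0.2,"linear":[-34.8,21.1,0],"delta_rot":[0,0,0]},
    {"claw":-0.2,"linear":[-34.8,21.1,0],"delta_rot":[0,0,0]},
    {"claw":-0.2,"linear":[-34.8,21.1,0],"delta_rot":[0,0,0]},
    {"claw":-0.2,"linear":[-34.8,21.1,0],"delta_rot":[0,0,0]}
  ]
}}

```text
time_s: 4.03
tool_pos: [0.5346, 0.1152, 0.3043]
tcp_rot: [[-0.0, 1.0, 0.001], [1.0, 0.0, 0.0], [0.0, 0.001, -1.0]]
ft_force: [1.3, 1.0, 0.2]
opening: 0.598
grasp_force: 0.0
```

{"method": "send_rows", "body": {
  "commands": [
    {"claw":-0.2,"linear":[-34.8,21.1,0],"delta_rot":[0,0,0]},
    {"claw":-0.2,"linear":[-34.8,21.1,0],"delta_rot":[0,0,0]},
    {"claw":-0.2,"linear":[-34.8,21.1,0],"delta_rot":[0,0,0]},
    {"claw":-0.2,"linear":[-34.8,21.1,0],"delta_rot":[0,0,0]},
    {"claw":-0.2,"linear":[-34.8,21.1,0],"delta_rot":[0,0,0]}
  ]
}}

```text
time_s: 4.45
tool_pos: [0.6403, -0.0588, 0.3041]
tcp_rot: [[0.0, 1.0, 0.0], [1.0, -0.0, 0.0], [0.0, 0.0, -1.0]]
ft_force: [1.1, 0.9, 0.5]
opening: 0.598
grasp_force: 0.0
```

{"method": "send_rows", "body": {
  "commands": [
    {"claw":-0.2,"linear":[2.2,-1.3,35],"delta_rot":[0,0,0]},
    {"claw":-0.2,"linear":[0,0,40],"delta_rot":[0,0,0]},
    {"claw":-0.2,"linear":[0,0,40],"delta_rot":[0,0,0]},
    {"claw":-0.2,"linear":[0,0,35],"delta_rot":[0,0,0]},
    {"claw":-0.2,"linear":[0,0,25],"delta_rot":[0,0,0]}
  ]
}}

```text
time_s: 4.87
tool_pos: [0.6364, -0.0544, 0.1248]
tcp_rot: [[0.0, 1.0, -0.005], [1.0, -0.0, 0.001], [0.001, -0.005, -1.0]]
ft_force: [0.8, 1.1, -1.3]
opening: 0.598
grasp_force: 0.0
```

{"method": "send_rows", "body": {
  "commands": [
    {"claw":0.2,"linear":[0,0,0],"delta_rot":[0,0,0]},
    {"claw":0.5,"linear":[0,0,0],"delta_rot":[0,0,0]},
    {"claw":1,"linear":[0,0,0],"delta_rot":[0,0,0]},
    {"claw":1,"linear":[0,0,0],"delta_rot":[0,0,0]},
    {"claw":1,"linear":[0,0,0],"delta_rot":[0,0,0]}
  ],
  "squeeze": 35
}}

```text
time_s: 5.28
tool_pos: [0.6396, -0.0549, 0.1318]
tcp_rot: [[-0.0, 1.0, 0.005], [1.0, 0.0, -0.001], [-0.001, 0.005, -1.0]]
ft_force: [0.1, -0.0, -1.6]
opening: 0.339
grasp_force: 36.6
```

{"method": "send_rows", "body": {
  "commands": [
    {"claw":1,"linear":[0,0,-10],"delta_rot":[0,0,0]},
    {"claw":1,"linear":[0,0,-30],"delta_rot":[0,0,0]},
    {"claw":1,"linear":[0,0,-40],"delta_rot":[0,0,0]},
    {"claw":1,"linear":[5,-2,-40],"delta_rot":[0,0,0]},
    {"claw":1,"linear":[20,-7,-35],"delta_rot":[0,0,0]}
  ]
}}

```text
time_s: 5.7
tool_pos: [0.6301, -0.0316, 0.2887]
tcp_rot: [[0.002, 1.0, 0.005], [1.0, -0.002, -0.002], [-0.002, 0.005, -1.0]]
ft_force: [0.7, 0.3, -0.1]
opening: 0.333
grasp_force: 36.6
```

{"method": "send_rows", "body": {
  "commands": [
    {"claw":1,"linear":[30,-11,-20],"delta_rot":[0,0,0]},
    {"claw":1,"linear":[38,-13,0],"delta_rot":[0,0,0]},
    {"claw":1,"linear":[38,-13,0],"delta_rot":[0,0,0]},
    {"claw":1,"linear":[38,-13,0],"delta_rot":[0,0,0]},
    {"claw":1,"linear":[38,-13,0],"delta_rot":[0,0,0]}
  ]
}}

```text
time_s: 6.12
tool_pos: [0.5652, 0.1539, 0.3063]
tcp_rot: [[0.0, 1.0, 0.003], [1.0, -0.0, 0.0], [0.0, 0.003, -1.0]]
ft_force: [0.3, 0.7, -1.4]
opening: 0.336
grasp_force: 36.7
```

{"method": "send_rows", "body": {
  "commands": [
    {"claw":1,"linear":[38,-13,0],"delta_rot":[0,0,0]},
    {"claw":1,"linear":[38,-13,0],"delta_rot":[0,0,0]},
    {"claw":1,"linear":[38,-13,0],"delta_rot":[0,0,0]},
    {"claw":1,"linear":[30,-13,0],"delta_rot":[0,0,0]},
    {"claw":1,"linear":[20,-8,0],"delta_rot":[0,0,0]}
  ]
}}

```text
time_s: 6.53
tool_pos: [0.5043, 0.3192, 0.306]
tcp_rot: [[-0.003, 1.0, 0.002], [1.0, 0.003, 0.002], [0.002, 0.002, -1.0]]
ft_force: [0.6, -0.5, -1.0]
opening: 0.338
grasp_force: 36.6
```

{"method": "send_rows", "body": {
  "commands": [
    {"claw":1,"linear":[10,-4,0],"delta_rot":[0,0,0]},
    {"claw":1,"linear":[0,0,0],"delta_rot":[0,0,0]},
    {"claw":1,"linear":[0,0,0],"delta_rot":[0,0,0]},
    {"claw":1,"linear":[0,0,0],"delta_rot":[0,0,0]},
    {"claw":1,"linear":[0,0,0],"delta_rot":[0,0,0]}
  ]
}}

```text
time_s: 6.95
tool_pos: [0.5028, 0.325, 0.3041]
tcp_rot: [[0.002, 1.0, 0.0], [1.0, -0.002, -0.0], [-0.0, 0.0, -1.0]]
ft_force: [0.1, 0.3, -1.1]
opening: 0.339
grasp_force: 36.6
```

{"method": "send_rows", "body": {
  "commands": [
    {"claw":1,"linear":[0,0,10],"delta_rot":[0,0,0]},
    {"claw":1,"linear":[0,0,20],"delta_rot":[0,0,0]},
    {"claw":1,"linear":[0,0,20],"delta_rot":[0,0,0]},
    {"claw":1,"linear":[0,0,8],"delta_rot":[0,0,0]},
    {"claw":1,"linear":[0,0,2],"delta_rot":[0,0,0]}
  ]
}}

```text
time_s: 7.37
tool_pos: [0.5012, 0.3251, 0.2406]
tcp_rot: [[0.001, 1.0, -0.005], [1.0, -0.001, -0.002], [-0.002, -0.005, -1.0]]
ft_force: [-0.1, -0.3, -0.9]
opening: 0.334
grasp_force: 36.6
```

{"method": "send_rows", "body": {
  "commands": [
    {"claw":1,"linear":[0,0,1],"delta_rot":[0,0,0]},
    {"claw":1,"linear":[0,0,1],"delta_rot":[0,0,0]},
    {"claw":1,"linear":[0,0,1],"delta_rot":[0,0,0]},
    {"claw":1,"linear":[0,0,1],"delta_rot":[0,0,0]},
    {"claw":1,"linear":[0,0,1],"delta_rot":[0,0,0]}
  ]
}}

```text
time_s: 7.78
tool_pos: [0.5024, 0.3265, 0.2398]
tcp_rot: [[-0.0, 1.0, 0.002], [1.0, 0.0, 0.001], [0.001, 0.002, -1.0]]
ft_force: [-0.3, 1.1, -0.3]
opening: 0.333
grasp_force: 36.6
```

{"method": "send_rows", "body": {
  "commands": [
    {"claw":1,"linear":[0,0,1],"delta_rot":[0,0,0]},
    {"claw":1,"linear":[0,0,1],"delta_rot":[0,0,0]},
    {"claw":1,"linear":[0,0,1],"delta_rot":[0,0,0]},
    {"claw":1,"linear":[0,0,1],"delta_rot":[0,0,0]},
    {"claw":1,"linear":[0,0,1],"delta_rot":[0,0,0]}
  ]
}}

```text
time_s: 8.2
tool_pos: [0.5021, 0.3264, 0.2339]
tcp_rot: [[-0.0, 1.0, -0.0], [1.0, 0.0, 0.0], [0.0, -0.0, -1.0]]
ft_force: [0.2, 0.9, -0.8]
opening: 0.335
grasp_force: 36.7
```

{"method": "send_rows", "body": {
  "commands": [
    {"claw":1,"linear":[0,0,1],"delta_rot":[0,0,0]},
    {"claw":1,"linear":[0,0,1],"delta_rot":[0,0,0]},
    {"claw":1,"linear":[0,0,1],"delta_rot":[0,0,0]},
    {"claw":1,"linear":[0,0,1],"delta_rot":[0,0,0]},
    {"claw":1,"linear":[0,0,0],"delta_rot":[0,0,0]}
  ]
}}

```text
time_s: 8.62
tool_pos: [0.502, 0.3263, 0.2296]
tcp_rot: [[-0.0, 1.0, -0.0], [1.0, 0.0, -0.0], [-0.0, -0.0, -1.0]]
ft_force: [-0.6, -0.4, -1.0]
opening: 0.336
grasp_force: 36.7
```

{"method": "send_rows", "body": {
  "commands": [
    {"claw":1,"linear":[0,0,0.5],"delta_rot":[0,0,0]},
    {"claw":1,"linear":[0,0,0.5],"delta_rot":[0,0,0]},
    {"claw":1,"linear":[0,0,0.5],"delta_rot":[0,0,0]},
    {"claw":1,"linear":[0,0,0],"delta_rot":[0,0,0]},
    {"claw":1,"linear":[0,0,0],"delta_rot":[0,0,0]}
  ]
}}

```text
time_s: 9.03
tool_pos: [0.5021, 0.3264, 0.2284]
tcp_rot: [[-0.0, 1.0, -0.0], [1.0, 0.0, -0.0], [-0.0, -0.0, -1.0]]
ft_force: [0.5, -0.5, -1.0]
opening: 0.341
grasp_force: 36.7
```

{"method": "send_rows", "body": {
  "commands": [
    {"claw":0.2,"linear":[0,0,0],"delta_rot":[0,0,0]},
    {"claw":0.1,"linear":[0,0,0],"delta_rot":[0,0,0]},
    {"claw":0,"linear":[0,0,0],"delta_rot":[0,0,0]},
    {"claw":-0.2,"linear":[0,0,0],"delta_rot":[0,0,0]},
    {"claw":-0.2,"linear":[0,0,0],"delta_rot":[0,0,0]}
  ]
}}

```text
time_s: 9.45
tool_pos: [0.5022, 0.3264, 0.2287]
tcp_rot: [[-0.0, 1.0, 0.0], [1.0, 0.0, 0.0], [0.0, 0.0, -1.0]]
ft_force: [-0.1, 0.2, 0.5]
opening: 0.6
grasp_force: 0.0
```

{"method": "send_rows", "body": {
  "commands": [
    {"claw":-0.2,"linear":[0,0,-8],"delta_rot":[0,0,0]},
    {"claw":-0.2,"linear":[0,0,-15],"delta_rot":[0,0,0]},
    {"claw":-0.2,"linear":[0,0,-22],"delta_rot":[0,0,0]},
    {"claw":-0.2,"linear":[0,0,-22],"delta_rot":[0,0,0]},
    {"claw":-0.2,"linear":[0,0,-8],"delta_rot":[0,0,0]}
  ]
}}

```text
time_s: 9.87
tool_pos: [0.5032, 0.3269, 0.3081]
tcp_rot: [[-0.0, 1.0, 0.006], [1.0, 0.0, 0.003], [0.003, 0.006, -1.0]]
ft_force: [0.6, 0.1, 0.2]
opening: 0.596
grasp_force: 0.0
```

Run:
```python
from m import *
I=arm.capture("side");cv2.imwrite("pics/p1.png",cv2.resize(I[130:384,100:400],(700,593))[...,::-1])
im={"top":arm.capture("top"),"side":I}
print(cap(im,np.array([.5065,-.057]),.003)[0]["top"])
```

```text
(array([ 0.5068, -0.058 ]), np.float64(4.779376467922702e-07))
```

View pics/p1.png

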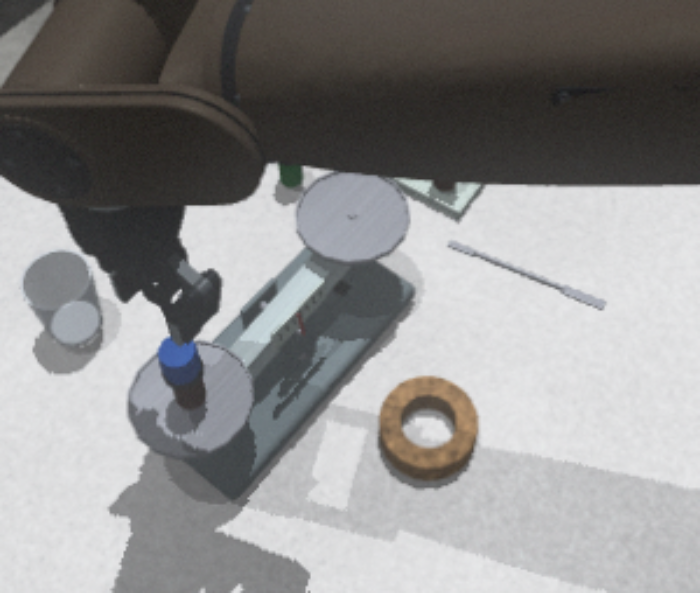

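The first vial stands upright in the middle of the left pan, at crop pixels (183,378), and the other pan is raised. Now the near vial.

{"method": "send_rows", "body": {
  "commands": [
    {"claw":-0.2,"linear":[-15,0.5,0],"delta_rot":[0,0,0]},
    {"claw":-0.2,"linear":[-30,0.5,0],"delta_rot":[0,0,0]},
    {"claw":-0.2,"linear":[-41,0.5,0],"delta_rot":[0,0,0]},
    {"claw":-0.2,"linear":[-41,0.5,0],"delta_rot":[0,0,0]},
    {"claw":-0.2,"linear":[-41,0.5,0],"delta_rot":[0,0,0]}
  ]
}}

```text
time_s: 10.38
tool_pos: [0.5033, 0.1562, 0.301]
tcp_rot: [[-0.001, 1.0, -0.004], [1.0, 0.001, -0.001], [-0.001, -0.004, -1.0]]
ft_force: [1.6, -0.5, 0.1]
opening: 0.602
grasp_force: 0.0
```

{"method": "send_rows", "body": {
  "commands": [
    {"claw":-0.2,"linear":[-41,0.5,0],"delta_rot":[0,0,0]},
    {"claw":-0.2,"linear":[-41,0.5,0],"delta_rot":[0,0,0]},
    {"claw":-0.2,"linear":[-41,0.5,0],"delta_rot":[0,0,0]},
    {"claw":-0.2,"linear":[-41,0.5,0],"delta_rot":[0,0,0]},
    {"claw":-0.2,"linear":[-34,0,10],"delta_rot":[0,0,0]}
  ]
}}

```text
time_s: 10.8
tool_pos: [0.506, -0.0428, 0.2934]
tcp_rot: [[0.001, 1.0, 0.001], [1.0, -0.001, -0.001], [-0.001, 0.001, -1.0]]
ft_force: [0.5, -0.6, 0.7]
opening: 0.603
grasp_force: 0.0
```

{"method": "send_rows", "body": {
  "commands": [
    {"claw":-0.2,"linear":[-17.5,0,30],"delta_rot":[0,0,0]},
    {"claw":-0.2,"linear":[0,0,35],"delta_rot":[0,0,0]},
    {"claw":-0.2,"linear":[0,0,20],"delta_rot":[0,0,0]},
    {"claw":-0.2,"linear":[0,0,5],"delta_rot":[0,0,0]},
    {"claw":-0.2,"linear":[0,0,0],"delta_rot":[0,0,0]}
  ]
}}

```text
time_s: 11.22
tool_pos: [0.5045, -0.0571, 0.2]
tcp_rot: [[0.0, 1.0, -0.007], [1.0, -0.0, 0.002], [0.002, -0.007, -1.0]]
ft_force: [-0.9, 0.1, 0.0]
opening: 0.596
grasp_force: 0.0
```

{"method": "send_rows", "body": {
  "commands": [
    {"claw":-0.2,"linear":[0,0,15],"delta_rot":[0,0,0]},
    {"claw":-0.2,"linear":[0,0,25],"delta_rot":[0,0,0]},
    {"claw":-0.2,"linear":[0,0,20],"delta_rot":[0,0,0]},
    {"claw":-0.2,"linear":[0,0,10],"delta_rot":[0,0,0]},
    {"claw":-0.2,"linear":[0,0,4.5],"delta_rot":[0,0,0]}
  ]
}}

```text
time_s: 11.63
tool_pos: [0.5064, -0.0569, 0.1284]
tcp_rot: [[-0.001, 1.0, -0.001], [1.0, 0.001, 0.0], [0.0, -0.001, -1.0]]
ft_force: [0.3, 0.5, -0.2]
opening: 0.601
grasp_force: 0.0
```

{"method": "send_rows", "body": {
  "commands": [
    {"claw":-0.2,"linear":[0,0,0],"delta_rot":[0,0,0]},
    {"claw":-0.2,"linear":[0,0,0],"delta_rot":[0,0,0]},
    {"claw":0.2,"linear":[0,0,0],"delta_rot":[0,0,0]},
    {"claw":0.5,"linear":[0,0,0],"delta_rot":[0,0,0]},
    {"claw":1,"linear":[0,0,0],"delta_rot":[0,0,0]}
  ]
}}

```text
time_s: 12.05
tool_pos: [0.5075, -0.0574, 0.1305]
tcp_rot: [[-0.001, 1.0, 0.002], [1.0, 0.001, -0.001], [-0.001, 0.002, -1.0]]
ft_force: [-1.5, -0.4, 4.5]
opening: 0.342
grasp_force: 34.3
```

{"method": "send_rows", "body": {
  "commands": [
    {"claw":1,"linear":[0,0,0],"delta_rot":[0,0,0]},
    {"claw":1,"linear":[0,0,0],"delta_rot":[0,0,0]},
    {"claw":1,"linear":[0,0,0],"delta_rot":[0,0,0]},
    {"claw":1,"linear":[0,0,0],"delta_rot":[0,0,0]},
    {"claw":1,"linear":[0,0,-5],"delta_rot":[0,0,0]}
  ]
}}

```text
time_s: 12.47
tool_pos: [0.5066, -0.0571, 0.1339]
tcp_rot: [[-0.0, 1.0, -0.0], [1.0, 0.0, 0.0], [0.0, -0.0, -1.0]]
ft_force: [0.2, 0.2, -0.6]
opening: 0.34
grasp_force: 34.6
```

{"method": "send_rows", "body": {
  "commands": [
    {"claw":1,"linear":[0,0,-20],"delta_rot":[0,0,0]},
    {"claw":1,"linear":[0,0,-35],"delta_rot":[0,0,0]},
    {"claw":1,"linear":[0,0,-38],"delta_rot":[0,0,0]},
    {"claw":1,"linear":[5,0,-35],"delta_rot":[0,0,0]},
    {"claw":1,"linear":[20,0,-17],"delta_rot":[0,0,0]}
  ]
}}

```text
time_s: 12.88
tool_pos: [0.5083, -0.0338, 0.2844]
tcp_rot: [[0.002, 1.0, 0.008], [1.0, -0.002, -0.003], [-0.003, 0.008, -1.0]]
ft_force: [1.3, -0.2, 0.7]
opening: 0.338
grasp_force: 34.6
```

{"method": "send_rows", "body": {
  "commands": [
    {"claw":1,"linear":[35,-1,0],"delta_rot":[0,0,0]},
    {"claw":1,"linear":[40,-1,0],"delta_rot":[0,0,0]},
    {"claw":1,"linear":[35,-1,0],"delta_rot":[0,0,0]},
    {"claw":1,"linear":[20,0,0],"delta_rot":[0,0,0]},
    {"claw":1,"linear":[8,0,0],"delta_rot":[0,0,0]}
  ]
}}

```text
time_s: 13.3
tool_pos: [0.5029, 0.1084, 0.2788]
tcp_rot: [[-0.004, 1.0, -0.0], [1.0, 0.004, 0.001], [0.001, -0.0, -1.0]]
ft_force: [-0.0, -0.9, -0.2]
opening: 0.332
grasp_force: 34.6
```

{"method": "send_rows", "body": {
  "commands": [
    {"claw":1,"linear":[0,0,0],"delta_rot":[0,0,0]},
    {"claw":1,"linear":[0,0,5],"delta_rot":[0,0,0]},
    {"claw":1,"linear":[0,0,10],"delta_rot":[0,0,0]},
    {"claw":1,"linear":[0,0,7],"delta_rot":[0,0,0]},
    {"claw":1,"linear":[0,0,3],"delta_rot":[0,0,0]}
  ]
}}

```text
time_s: 13.72
tool_pos: [0.5029, 0.1047, 0.2515]
tcp_rot: [[0.002, 1.0, -0.004], [1.0, -0.002, -0.0], [-0.0, -0.004, -1.0]]
ft_force: [0.4, -0.5, -0.6]
opening: 0.335
grasp_force: 34.6
```

{"method": "send_rows", "body": {
  "commands": [
    {"claw":1,"linear":[0,0,0.5],"delta_rot":[0,0,0]},
    {"claw":1,"linear":[0,0,0.5],"delta_rot":[0,0,0]},
    {"claw":1,"linear":[0,0,0.5],"delta_rot":[0,0,0]},
    {"claw":1,"linear":[0,0,0.5],"delta_rot":[0,0,0]},
    {"claw":1,"linear":[0,0,0.5],"delta_rot":[0,0,0]}
  ]
}}

```text
time_s: 14.13
tool_pos: [0.5039, 0.1058, 0.2518]
tcp_rot: [[-0.0, 1.0, 0.001], [1.0, 0.0, 0.0], [0.0, 0.001, -1.0]]
ft_force: [-0.7, -0.6, -0.8]
opening: 0.338
grasp_force: 34.6
```

{"method": "send_rows", "body": {
  "commands": [
    {"claw":1,"linear":[0,0,0.5],"delta_rot":[0,0,0]},
    {"claw":1,"linear":[0,0,0.5],"delta_rot":[0,0,0]},
    {"claw":1,"linear":[0,0,0.5],"delta_rot":[0,0,0]},
    {"claw":1,"linear":[0,0,0.5],"delta_rot":[0,0,0]},
    {"claw":1,"linear":[0,0,0],"delta_rot":[0,0,0]}
  ]
}}

```text
time_s: 14.55
tool_pos: [0.5038, 0.1059, 0.2496]
tcp_rot: [[-0.0, 1.0, 0.0], [1.0, 0.0, -0.0], [-0.0, 0.0, -1.0]]
ft_force: [-0.2, 0.4, -0.0]
opening: 0.338
grasp_force: 34.7
```

{"method": "send_rows", "body": {
  "commands": [
    {"claw":1,"linear":[0,0,0.5],"delta_rot":[0,0,0]},
    {"claw":1,"linear":[0,0,0.5],"delta_rot":[0,0,0]},
    {"claw":1,"linear":[0,0,0.5],"delta_rot":[0,0,0]},
    {"claw":1,"linear":[0,0,0],"delta_rot":[0,0,0]},
    {"claw":1,"linear":[0,0,0],"delta_rot":[0,0,0]}
  ]
}}

```text
time_s: 14.97
tool_pos: [0.5037, 0.1058, 0.2479]
tcp_rot: [[-0.0, 1.0, 0.0], [1.0, 0.0, -0.0], [-0.0, 0.0, -1.0]]
ft_force: [-0.5, -0.4, -0.0]
opening: 0.342
grasp_force: 34.7
```

{"method": "send_rows", "body": {
  "commands": [
    {"claw":0.2,"linear":[0,0,0],"delta_rot":[0,0,0]},
    {"claw":0.1,"linear":[0,0,0],"delta_rot":[0,0,0]},
    {"claw":-0.2,"linear":[0,0,0],"delta_rot":[0,0,0]},
    {"claw":-0.2,"linear":[0,0,0],"delta_rot":[0,0,0]},
    {"claw":-0.2,"linear":[0,0,0],"delta_rot":[0,0,0]}
  ]
}}

```text
time_s: 15.38
tool_pos: [0.5036, 0.1059, 0.2479]
tcp_rot: [[-0.0, 1.0, -0.0], [1.0, 0.0, 0.0], [0.0, -0.0, -1.0]]
ft_force: [0.5, -1.2, -0.9]
opening: 0.596
grasp_force: 0.0
```

{"method": "send_rows", "body": {
  "commands": [
    {"claw":-0.2,"linear":[0,0,-8],"delta_rot":[0,0,0]},
    {"claw":-0.2,"linear":[0,0,-15],"delta_rot":[0,0,0]},
    {"claw":-0.2,"linear":[0,0,-22],"delta_rot":[0,0,0]},
    {"claw":-0.2,"linear":[0,0,-17],"delta_rot":[0,0,0]},
    {"claw":-0.2,"linear":[0,0,-8],"delta_rot":[0,0,0]}
  ]
}}

```text
time_s: 15.8
tool_pos: [0.5046, 0.1059, 0.3215]
tcp_rot: [[-0.0, 1.0, 0.005], [1.0, 0.0, 0.0], [0.0, 0.005, -1.0]]
ft_force: [0.3, -0.4, -0.0]
opening: 0.605
grasp_force: 0.0
```

{"method": "send_rows", "body": {
  "commands": [
    {"claw":-0.2,"linear":[0,0,0],"delta_rot":[0,0,0]},
    {"claw":-0.2,"linear":[0,0,0],"delta_rot":[0,0,0]},
    {"claw":-0.2,"linear":[0,0,0],"delta_rot":[0,0,0]},
    {"claw":-0.2,"linear":[0,0,0],"delta_rot":[0,0,0]},
    {"claw":-0.2,"linear":[0,0,0],"delta_rot":[0,0,0]}
  ]
}}

```text
time_s: 16.22
tool_pos: [0.5032, 0.1058, 0.3165]
tcp_rot: [[-0.0, 1.0, -0.003], [1.0, 0.0, -0.0], [-0.0, -0.003, -1.0]]
ft_force: [0.7, -0.5, -0.1]
opening: 0.597
grasp_force: 0.0
```

Run:
```python
from m import *
im={c:arm.capture(c) for c in P};cv2.imwrite("pics/p2.png",cv2.resize(im["side"][130:384,100:400],(700,593))[...,::-1])
for g in((.502,.3265),(.5037,.1058)):
  for z0 in(.101,.123):
    for c in im:
        C=np.argwhere(blob(im[c],blue(im[c]),proj(c,[*g,z0+.08])[0],20))
        print(g,z0,c,len(C),C.mean(0)[::-1],onz(c,C.mean(0)[::-1],z0+.08))
```

```text
(0.502, 0.3265) 0.101 side 194 [175.2784 280.0928] [0.5022 0.3243 0.181 ]
(0.502, 0.3265) 0.101 top 124 [124.7419 223.4194] [0.5027 0.3226 0.181 ]
(0.502, 0.3265) 0.123 side 194 [175.2784 280.0928] [0.491  0.3306 0.203 ]
(0.502, 0.3265) 0.123 top 124 [124.7419 223.4194] [0.5023 0.3155 0.203 ]
(0.5037, 0.1058) 0.101 side 110 [250.     198.4455] [0.5146 0.0918 0.181 ]
(0.5037, 0.1058) 0.101 top 124 [124.7419 223.4194] [0.5027 0.3226 0.181 ]
(0.5037, 0.1058) 0.123 side 110 [250.     198.4455] [0.5031 0.1054 0.203 ]
(0.5037, 0.1058) 0.123 top 124 [124.7419 223.4194] [0.5023 0.3155 0.203 ]
```

View pics/p2.png

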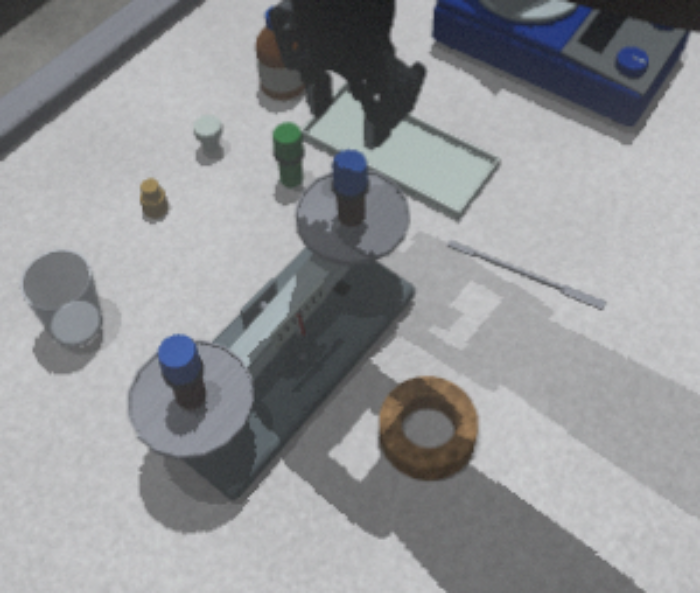

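Step 1 is done. The left (+y) pan stays down and the right one is up, since the cap heights fit 0.181 and 0.203. So the left vial is the heavy one, and I go back to grip it.

{"method": "send_rows", "body": {
  "commands": [
    {"claw":-0.2,"linear":[20,0,0],"delta_rot":[0,0,0]},
    {"claw":-0.2,"linear":[38,0,0],"delta_rot":[0,0,0]},
    {"claw":-0.2,"linear":[40,-0.5,0],"delta_rot":[0,0,0]},
    {"claw":-0.2,"linear":[40,-0.5,0],"delta_rot":[0,0,0]},
    {"claw":-0.2,"linear":[38,-0.5,0],"delta_rot":[0,0,0]}
  ]
}}

```text
time_s: 16.73
tool_pos: [0.5018, 0.2836, 0.3177]
tcp_rot: [[0.0, 1.0, -0.0], [1.0, -0.0, 0.0], [0.0, -0.0, -1.0]]
ft_force: [0.5, -1.3, 0.2]
opening: 0.6
grasp_force: 0.0
```

{"method": "send_rows", "body": {
  "commands": [
    {"claw":-0.2,"linear":[30,0,0],"delta_rot":[0,0,0]},
    {"claw":-0.2,"linear":[14,0,10],"delta_rot":[0,0,0]},
    {"claw":-0.2,"linear":[0,0,20],"delta_rot":[0,0,0]},
    {"claw":-0.2,"linear":[0,0,20],"delta_rot":[0,0,0]},
    {"claw":-0.2,"linear":[0,0,10],"delta_rot":[0,0,0]}
  ]
}}

```text
time_s: 17.15
tool_pos: [0.5008, 0.3253, 0.254]
tcp_rot: [[-0.001, 1.0, -0.005], [1.0, 0.001, -0.003], [-0.003, -0.005, -1.0]]
ft_force: [-0.9, -0.2, -0.2]
opening: 0.6
grasp_force: 0.0
```

{"method": "send_rows", "body": {
  "commands": [
    {"claw":-0.2,"linear":[0,0,0],"delta_rot":[0,0,0]},
    {"claw":-0.2,"linear":[0,0,0],"delta_rot":[0,0,0]},
    {"claw":-0.2,"linear":[0,0,10],"delta_rot":[0,0,0]},
    {"claw":-0.2,"linear":[0,0,10],"delta_rot":[0,0,0]},
    {"claw":-0.2,"linear":[0,0,5],"delta_rot":[0,0,0]}
  ]
}}

```text
time_s: 17.57
tool_pos: [0.502, 0.3255, 0.232]
tcp_rot: [[0.0, 1.0, -0.0], [1.0, -0.0, -0.0], [-0.0, -0.0, -1.0]]
ft_force: [-0.4, 0.4, -0.4]
opening: 0.602
grasp_force: 0.0
```

{"method": "send_rows", "body": {
  "commands": [
    {"claw":-0.2,"linear":[0,0,3],"delta_rot":[0,0,0]},
    {"claw":-0.2,"linear":[0,0,0],"delta_rot":[0,0,0]},
    {"claw":-0.2,"linear":[0,0,0],"delta_rot":[0,0,0]},
    {"claw":-0.2,"linear":[0,0,0],"delta_rot":[0,0,0]},
    {"claw":-0.2,"linear":[0,0,0],"delta_rot":[0,0,0]}
  ]
}}

```text
time_s: 17.98
tool_pos: [0.5023, 0.326, 0.2305]
tcp_rot: [[-0.0, 1.0, 0.001], [1.0, 0.0, 0.0], [0.0, 0.001, -1.0]]
ft_force: [-0.2, 0.9, -0.6]
opening: 0.6
grasp_force: 0.0
```

{"method": "send_rows", "body": {
  "commands": [
    {"claw":-0.1,"linear":[0,0,1],"delta_rot":[0,0,0]},
    {"claw":0.1,"linear":[0,0,0],"delta_rot":[0,0,0]},
    {"claw":0.25,"linear":[0,0,0],"delta_rot":[0,0,0]},
    {"claw":0.35,"linear":[0,0,0],"delta_rot":[0,0,0]},
    {"claw":0.5,"linear":[0,0,0],"delta_rot":[0,0,0]}
  ],
  "squeeze": 30
}}

```text
time_s: 18.4
tool_pos: [0.5021, 0.3259, 0.2291]
tcp_rot: [[-0.0, 1.0, -0.0], [1.0, 0.0, 0.0], [0.0, -0.0, -1.0]]
ft_force: [-0.2, 0.1, 1.9]
opening: 0.339
grasp_force: 29.6
```

{"method": "send_rows", "body": {
  "commands": [
    {"claw":1,"linear":[0,0,0],"delta_rot":[0,0,0]},
    {"claw":1,"linear":[0,0,0],"delta_rot":[0,0,0]},
    {"claw":1,"linear":[0,0,0],"delta_rot":[0,0,0]},
    {"claw":1,"linear":[0,0,0],"delta_rot":[0,0,0]},
    {"claw":1,"linear":[0,0,0],"delta_rot":[0,0,0]}
  ],
  "squeeze": 40
}}

```text
time_s: 18.82
tool_pos: [0.5021, 0.3259, 0.2291]
tcp_rot: [[-0.0, 1.0, -0.0], [1.0, 0.0, 0.0], [0.0, -0.0, -1.0]]
ft_force: [-1.3, -0.7, 1.9]
opening: 0.329
grasp_force: 40.4
```

{"method": "send_rows", "body": {
  "commands": [
    {"claw":1,"linear":[0,0,-1],"delta_rot":[0,0,0]},
    {"claw":1,"linear":[0,0,-2],"delta_rot":[0,0,0]},
    {"claw":1,"linear":[0,0,-2],"delta_rot":[0,0,0]},
    {"claw":1,"linear":[0,0,-2],"delta_rot":[0,0,0]},
    {"claw":1,"linear":[0,0,-2],"delta_rot":[0,0,0]}
  ]
}}

```text
time_s: 19.23
tool_pos: [0.502, 0.3258, 0.2379]
tcp_rot: [[-0.0, 1.0, -0.0], [1.0, 0.0, -0.0], [-0.0, -0.0, -1.0]]
ft_force: [-0.6, -0.2, -0.7]
opening: 0.34
grasp_force: 40.1
```

{"method": "send_rows", "body": {
  "commands": [
    {"claw":1,"linear":[0,0,-3],"delta_rot":[0,0,0]},
    {"claw":1,"linear":[0,0,-3],"delta_rot":[0,0,0]},
    {"claw":1,"linear":[0,0,-3],"delta_rot":[0,0,0]},
    {"claw":1,"linear":[0,0,-4],"delta_rot":[0,0,0]},
    {"claw":1,"linear":[0,0,-6],"delta_rot":[0,0,0]}
  ]
}}

```text
time_s: 19.65
tool_pos: [0.5019, 0.3257, 0.2568]
tcp_rot: [[-0.0, 1.0, -0.001], [1.0, 0.0, -0.0], [-0.0, -0.001, -1.0]]
ft_force: [0.0, -0.5, -0.8]
opening: 0.333
grasp_force: 40.0
```

{"method": "send_rows", "body": {
  "commands": [
    {"claw":1,"linear":[0,0,-10],"delta_rot":[0,0,0]},
    {"claw":1,"linear":[0,0,-20],"delta_rot":[0,0,0]},
    {"claw":1,"linear":[0,0,-25],"delta_rot":[0,0,0]},
    {"claw":1,"linear":[0,0,-17],"delta_rot":[0,0,0]},
    {"claw":1,"linear":[0,0,-6],"delta_rot":[0,0,0]}
  ]
}}

```text
time_s: 20.07
tool_pos: [0.5032, 0.3264, 0.34]
tcp_rot: [[-0.0, 1.0, 0.007], [1.0, 0.0, 0.003], [0.003, 0.007, -1.0]]
ft_force: [-0.5, 1.4, 0.0]
opening: 0.334
grasp_force: 40.0
```

Run:
```python
from m import *
st=arm.read_state();print(st["tool_pos"],st["ft_force"])
for c in("side","top"):
    I=cv2.imread(f"pics/{c}0.png")[...,::-1].astype(int);s=.64
    red=(I[...,0]>I[...,1]+30)&(I[...,0]>I[...,2]+30)
    g=proj(c,[.582,-.2777,.148])[0]
    m=blob(I,red,(g+.5)/s-.5,20);h=cv2.convexHull(np.argwhere(m)[:,::-1].astype(np.float32))
    b=cv2.approxPolyDP(h,3,True)[:,0];M=cv2.moments(h);cc=np.array([M["m10"],M["m01"]])/M["m00"]
    w=lambda p:onz(c,(p+.5)*s-.5,.148)
    print(c,m.sum(),"cent",w(cc));print(np.array([w(p) for p in b]))
    # bore: dark, within the insert hull
    H=np.zeros(m.shape,np.uint8);cv2.fillConvexPoly(H,h.astype(np.int32),1)
    H=cv2.erode(H,np.ones((7,7)));d=(H>0)&~m
    print("bore",d.sum(),w(np.argwhere(blob(I,d,cc,20)).mean(0)[::-1]))
```

```text
[0.5032 0.3264 0.34  ] [-0.5224  1.3939  0.0137]
side 219 cent [ 0.5813 -0.2761  0.148 ]
[[ 0.5585 -0.2857  0.148 ]
 [ 0.5712 -0.2531  0.148 ]
 [ 0.6043 -0.2668  0.148 ]
 [ 0.5931 -0.2991  0.148 ]]
bore 105 [ 0.5812 -0.2761  0.148 ]
top 407 cent [ 0.5818 -0.2771  0.148 ]
[[ 0.5946 -0.3004  0.148 ]
 [ 0.5579 -0.2887  0.148 ]
 [ 0.57   -0.2535  0.148 ]
 [ 0.6051 -0.265   0.148 ]]
bore 210 [ 0.5821 -0.2778  0.148 ]
```

{"method": "send_rows", "body": {
  "commands": [
    {"claw":1,"linear":[-15,2,0],"delta_rot":[0,0,0]},
    {"claw":1,"linear":[-30,3,0],"delta_rot":[0,0,0]},
    {"claw":1,"linear":[-39,5,0],"delta_rot":[0,0,0]},
    {"claw":1,"linear":[-39,5,0],"delta_rot":[0,0,0]},
    {"claw":1,"linear":[-39,5,0],"delta_rot":[0,0,0]}
  ]
}}

```text
time_s: 20.48
tool_pos: [0.5213, 0.1617, 0.3334]
tcp_rot: [[-0.001, 1.0, -0.002], [1.0, 0.001, -0.001], [-0.001, -0.002, -1.0]]
ft_force: [-0.3, -0.6, -2.0]
opening: 0.335
grasp_force: 40.0
```

{"method": "send_rows", "body": {
  "commands": [
    {"claw":1,"linear":[-39,5,0],"delta_rot":[0,0,0]},
    {"claw":1,"linear":[-39,5,0],"delta_rot":[0,0,0]},
    {"claw":1,"linear":[-39,5,0],"delta_rot":[0,0,0]},
    {"claw":1,"linear":[-39,5,0],"delta_rot":[0,0,0]},
    {"claw":1,"linear":[-39,5,0],"delta_rot":[0,0,0]}
  ]
}}

```text
time_s: 20.9
tool_pos: [0.5462, -0.0336, 0.3336]
tcp_rot: [[0.0, 1.0, -0.002], [1.0, -0.0, 0.0], [0.0, -0.002, -1.0]]
ft_force: [0.2, 0.8, -0.5]
opening: 0.336
grasp_force: 40.0
```

{"method": "send_rows", "body": {
  "commands": [
    {"claw":1,"linear":[-39,5,0],"delta_rot":[0,0,0]},
    {"claw":1,"linear":[-39,5,0],"delta_rot":[0,0,0]},
    {"claw":1,"linear":[-39,5,0],"delta_rot":[0,0,0]},
    {"claw":1,"linear":[-39,5,0],"delta_rot":[0,0,0]},
    {"claw":1,"linear":[-39,5,0],"delta_rot":[0,0,0]}
  ]
}}

```text
time_s: 21.32
tool_pos: [0.5711, -0.2285, 0.3334]
tcp_rot: [[0.0, 1.0, -0.002], [1.0, -0.0, 0.001], [0.001, -0.002, -1.0]]
ft_force: [1.6, 0.0, -1.1]
opening: 0.333
grasp_force: 40.0
```

{"method": "send_rows", "body": {
  "commands": [
    {"claw":1,"linear":[-28,4,0],"delta_rot":[0,0,0]},
    {"claw":1,"linear":[-15,3,0],"delta_rot":[0,0,0]},
    {"claw":1,"linear":[-8,2.7,0],"delta_rot":[0,0,0]},
    {"claw":1,"linear":[0,0,0],"delta_rot":[0,0,7]},
    {"claw":1,"linear":[0,0,0],"delta_rot":[0,0,7]}
  ]
}}

```text
time_s: 21.73
tool_pos: [0.5817, -0.2768, 0.3339]
tcp_rot: [[0.247, 0.969, -0.002], [0.969, -0.247, 0.002], [0.001, -0.002, -1.0]]
ft_force: [-1.5, -0.2, -1.4]
opening: 0.336
grasp_force: 40.0
```

{"method": "send_rows", "body": {
  "commands": [
    {"claw":1,"linear":[0,0,0],"delta_rot":[0,0,2]},
    {"claw":1,"linear":[0,0,0],"delta_rot":[0,0,0]},
    {"claw":1,"linear":[0,0,0],"delta_rot":[0,0,0]},
    {"claw":1,"linear":[0,0,0],"delta_rot":[0,0,0]},
    {"claw":1,"linear":[0,0,0],"delta_rot":[0,0,0]}
  ]
}}

```text
time_s: 22.15
tool_pos: [0.582, -0.2765, 0.3348]
tcp_rot: [[0.274, 0.962, -0.0], [0.962, -0.274, 0.0], [0.0, -0.0, -1.0]]
ft_force: [0.1, -0.3, -1.4]
opening: 0.335
grasp_force: 40.0
```

Run:
```python
from m import *
im={c:arm.capture(c) for c in P}
I=np.vstack([cv2.resize(im["side"][60:180,230:410],(600,400)),np.hstack([cv2.resize(im["side"][180:340,120:320],(300,200)),cv2.resize(im["top"][140:260,300:420],(300,200))])])
cv2.imwrite("pics/p3.png",I[...,::-1])
```

```text
(no output)
```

View pics/p3.png

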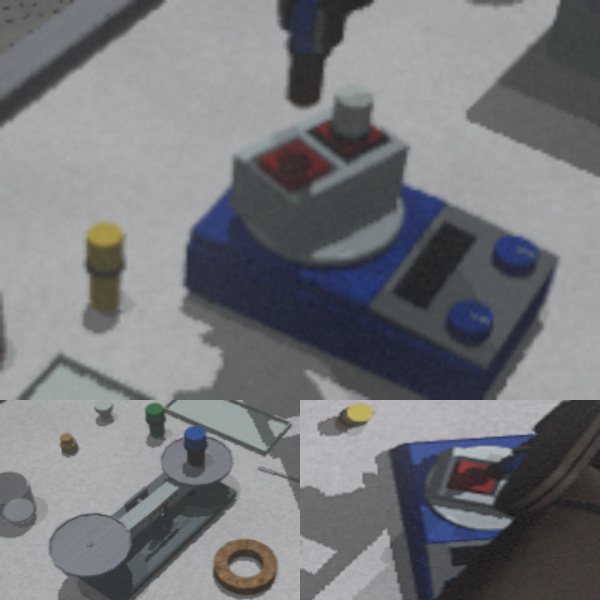

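The heavy vial hangs upright above the free bore. The light one stands on the right pan, now down, at (195,445). I lower to about 5 mm above the insert and compare the foot with the bore.

{"method": "send_rows", "body": {
  "commands": [
    {"claw":1,"linear":[0,0,8],"delta_rot":[0,0,0]},
    {"claw":1,"linear":[0,0,16],"delta_rot":[0,0,0]},
    {"claw":1,"linear":[0,0,16],"delta_rot":[0,0,0]},
    {"claw":1,"linear":[0,0,10],"delta_rot":[0,0,0]},
    {"claw":1,"linear":[0,0,3],"delta_rot":[0,0,0]}
  ]
}}

```text
time_s: 22.67
tool_pos: [0.581, -0.2765, 0.2786]
tcp_rot: [[0.275, 0.961, -0.004], [0.961, -0.275, 0.003], [0.002, -0.005, -1.0]]
ft_force: [0.3, -0.5, -1.4]
opening: 0.333
grasp_force: 40.0
```

{"method": "send_rows", "body": {
  "commands": [
    {"claw":1,"linear":[0,0,0],"delta_rot":[0,0,0]},
    {"claw":1,"linear":[0,0,0],"delta_rot":[0,0,0]},
    {"claw":1,"linear":[0,0,0],"delta_rot":[0,0,0]},
    {"claw":1,"linear":[0,0,0],"delta_rot":[0,0,0]},
    {"claw":1,"linear":[0,0,0],"delta_rot":[0,0,0]}
  ]
}}

```text
time_s: 23.08
tool_pos: [0.5823, -0.2773, 0.2831]
tcp_rot: [[0.275, 0.961, 0.002], [0.961, -0.275, -0.001], [-0.001, 0.002, -1.0]]
ft_force: [0.3, -0.1, -1.3]
opening: 0.335
grasp_force: 40.0
```

Run:
```python
from m import *
st=arm.read_state();p=st["tool_pos"];print(p,st["ft_force"])
I=arm.capture("side");x0,y0,k=295,60,10
J=cv2.resize(I[y0:y0+60,x0:x0+60],None,fx=k,fy=k,interpolation=cv2.INTER_CUBIC)[...,::-1].copy()
def dr(X,col): cv2.polylines(J,[np.int32((proj("side",X)-[x0,y0]+.5)*k)],True,col,1)
n=lambda r,z,c:cyl(c,r,z,z)[:40]
b=p[2]-.128
dr(n(.013,b+.002,p),(0,255,0));dr(n(.011,b,p),(0,255,255));dr(n(.017,b+.045,p),(0,255,0));dr(n(.0135,.148,(.5815,-.277)),(255,255,255))
cv2.imwrite("pics/p4.png",J)
```

```text
[ 0.5823 -0.2773  0.2831] [ 0.2735 -0.0883 -1.3024]
```

View pics/p4.png

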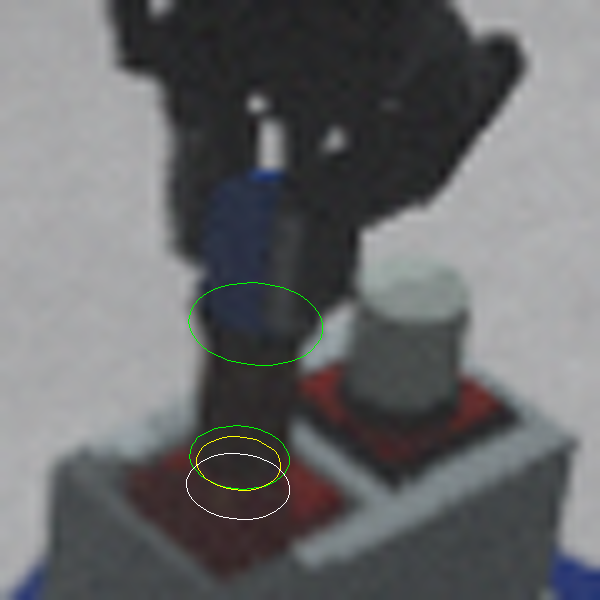

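The picture shows the foot just above the insert, with the vial body at crop columns about 200-302. The model outline spans 190-290, so the vial seems to sit 1-2 mm to the image right. I measure this from the edge profiles.

Run:
```python
from m import *
I=arm.capture("side").astype(int);st=arm.read_state();p=st["tool_pos"];b=p[2]-.128
print(p)
for r in range(88,108,1): print(r,' '.join("%d/%d"%(I[r,c,0],I[r,c].sum()//3) for c in range(311,329)))
for z in (.005,.02,.03,.047):
    q=proj("side",cyl(p,.013 if z<.045 else .017,b+z,b+z));print(z,"cols",q[:,0].min(),q[:,0].max(),"row",q[:,1].mean())
a=proj("side",[[.58,-.277,.148],[.59,-.277,.148],[.58,-.267,.148],[.58,-.277,.158]]);print(a-a[0])
```

```text
[ 0.5822 -0.2772  0.2826]
88 167/166 166/168 169/170 120/122 54/61 43/52 42/51 44/52 43/53 44/53 45/50 56/59 64/66 53/53 45/46 41/42 42/43 47/46
89 166/167 166/166 161/162 112/112 44/51 45/54 42/52 48/57 43/53 40/50 48/51 52/54 65/65 49/52 49/50 42/43 37/39 43/44
90 167/169 168/168 149/150 93/93 44/50 47/56 43/51 44/54 41/51 45/54 52/55 60/63 62/63 49/50 44/43 42/42 46/46 72/73
91 166/167 166/166 156/156 101/102 50/51 46/51 42/51 43/53 45/54 46/54 48/52 57/56 60/61 53/54 45/45 44/45 87/88 134/135
92 165/165 165/166 166/168 123/123 53/53 42/44 43/49 46/54 43/51 40/49 49/55 54/58 59/61 55/56 51/51 55/56 142/144 160/164
93 167/167 164/165 164/165 147/147 95/95 46/46 49/47 40/43 40/44 39/46 40/45 49/52 55/57 53/54 42/42 95/99 135/143 149/157
94 167/168 167/167 167/167 165/165 111/111 44/43 47/46 43/43 44/43 43/44 41/41 41/42 42/42 43/43 81/84 134/141 148/156 148/155
95 163/163 167/167 167/167 149/149 98/97 47/45 47/44 48/47 45/45 45/45 44/45 40/41 45/44 44/41 124/130 149/156 137/144 130/136
96 168/169 167/168 169/169 146/145 91/88 48/45 48/45 48/44 45/43 48/46 47/44 44/42 50/46 51/47 109
[... 988 characters left out ...]
2/75 86/65 88/62 71/55 51/48 52/49 48/43 42/40 45/44 45/40 47/45 44/43 55/50 72/67 101/103 117/123 124/130 111/116
106 75/58 83/58 83/59 67/51 53/48 44/41 43/41 49/46 42/41 41/40 50/48 48/44 69/53 84/60 84/70 94/95 111/116 121/126
107 62/52 60/49 64/51 61/49 58/49 52/46 50/47 49/46 44/41 46/42 53/49 52/45 78/54 97/62 93/62 86/70 86/84 104/108
0.005 cols 313.58499666291016 323.5637543055683 row 104.50410610278058
0.02 cols 314.1000052180154 324.1783797590874 row 99.91766828246045
0.03 cols 314.44860205844424 324.59441668171587 row 96.80962403784206
0.047 cols 313.4729228632221 326.89289846853274 row 91.44004993269364
[[ 0.      0.    ]
 [-3.1936 -1.4911]
 [-2.0843  1.9401]
 [ 0.3748 -3.0023]]
```

The edge profiles match the model to within 0.1 px (the overlay was only half a pixel off), so the vial is where the arm says and above the bore. I feel downwards.

{"method": "send_rows", "body": {
  "commands": [
    {"claw":1,"linear":[0,-0.5,1],"delta_rot":[0,0,0]},
    {"claw":1,"linear":[0,0,1],"delta_rot":[0,0,0]},
    {"claw":1,"linear":[0,0,1],"delta_rot":[0,0,0]},
    {"claw":1,"linear":[0,0,1],"delta_rot":[0,0,0]},
    {"claw":1,"linear":[0,0,0.5],"delta_rot":[0,0,0]}
  ]
}}

```text
time_s: 23.6
tool_pos: [0.5814, -0.2769, 0.2771]
tcp_rot: [[0.275, 0.961, -0.0], [0.961, -0.275, 0.0], [0.0, -0.0, -1.0]]
ft_force: [-0.1, 0.0, -1.1]
opening: 0.333
grasp_force: 40.0
```

{"method": "send_rows", "body": {
  "commands": [
    {"claw":1,"linear":[0,0,0.5],"delta_rot":[0,0,0]},
    {"claw":1,"linear":[0,0,0.5],"delta_rot":[0,0,0]},
    {"claw":1,"linear":[0,0,0.5],"delta_rot":[0,0,0]},
    {"claw":1,"linear":[0,0,0.3],"delta_rot":[0,0,0]},
    {"claw":1,"linear":[0,0,0],"delta_rot":[0,0,0]}
  ]
}}

```text
time_s: 24.02
tool_pos: [0.5816, -0.277, 0.2759]
tcp_rot: [[0.275, 0.961, 0.0], [0.961, -0.275, -0.0], [-0.0, 0.0, -1.0]]
ft_force: [-0.0, -0.2, -0.1]
opening: 0.335
grasp_force: 40.1
```

{"method": "send_rows", "body": {
  "commands": [
    {"claw":1,"linear":[0,0,0.3],"delta_rot":[0,0,0]},
    {"claw":1,"linear":[0,0,0.3],"delta_rot":[0,0,0]},
    {"claw":1,"linear":[0,0,0.3],"delta_rot":[0,0,0]},
    {"claw":1,"linear":[0,0,0.3],"delta_rot":[0,0,0]},
    {"claw":1,"linear":[0,0,0],"delta_rot":[0,0,0]}
  ]
}}

```text
time_s: 24.43
tool_pos: [0.5817, -0.277, 0.2754]
tcp_rot: [[0.275, 0.961, 0.001], [0.961, -0.275, -0.0], [-0.0, 0.001, -1.0]]
ft_force: [-2.6, 1.4, 4.6]
opening: 0.336
grasp_force: 40.6
```

Contact is 4.6 N upward with a side force along tool -y, so the foot is riding the chamfer. I shift along tool -y.

{"method": "send_rows", "body": {
  "commands": [
    {"claw":1,"linear":[0,-0.4,0],"delta_rot":[0,0,0]},
    {"claw":1,"linear":[0,-0.4,0],"delta_rot":[0,0,0]},
    {"claw":1,"linear":[0,-0.4,0],"delta_rot":[0,0,0]},
    {"claw":1,"linear":[0,0,0],"delta_rot":[0,0,0]},
    {"claw":1,"linear":[0,0,0],"delta_rot":[0,0,0]}
  ]
}}

```text
time_s: 24.85
tool_pos: [0.5807, -0.2765, 0.2746]
tcp_rot: [[0.275, 0.961, 0.001], [0.961, -0.275, 0.0], [0.0, 0.001, -1.0]]
ft_force: [2.6, 2.1, 3.7]
opening: 0.336
grasp_force: 40.5
```

{"method": "send_rows", "body": {
  "commands": [
    {"claw":1,"linear":[0.3,0.2,0],"delta_rot":[0,0,0]},
    {"claw":1,"linear":[0.3,0.2,0],"delta_rot":[0,0,0]},
    {"claw":1,"linear":[0.3,0,0],"delta_rot":[0,0,0]},
    {"claw":1,"linear":[0,0,0],"delta_rot":[0,0,0]},
    {"claw":1,"linear":[0,0,0],"delta_rot":[0,0,0]}
  ]
}}

```text
time_s: 25.27
tool_pos: [0.5809, -0.2759, 0.2743]
tcp_rot: [[0.275, 0.961, -0.0], [0.961, -0.275, 0.0], [0.0, -0.0, -1.0]]
ft_force: [0.4, 1.5, 3.6]
opening: 0.333
grasp_force: 40.4
```

{"method": "send_rows", "body": {
  "commands": [
    {"claw":1,"linear":[0.4,0,0],"delta_rot":[0,0,0]},
    {"claw":1,"linear":[0.4,0,0],"delta_rot":[0,0,0]},
    {"claw":1,"linear":[0,0,0.2],"delta_rot":[0,0,0]},
    {"claw":1,"linear":[0,0,0],"delta_rot":[0,0,0]},
    {"claw":1,"linear":[0,0,0],"delta_rot":[0,0,0]}
  ]
}}

```text
time_s: 25.68
tool_pos: [0.5808, -0.275, 0.273]
tcp_rot: [[0.275, 0.961, -0.002], [0.961, -0.275, 0.001], [0.0, -0.002, -1.0]]
ft_force: [1.4, 0.6, -2.0]
opening: 0.333
grasp_force: 40.0
```

{"method": "send_rows", "body": {
  "commands": [
    {"claw":1,"linear":[0,0,0.5],"delta_rot":[0,0,0]},
    {"claw":1,"linear":[0,0,0.5],"delta_rot":[0,0,0]},
    {"claw":1,"linear":[0,0,0.5],"delta_rot":[0,0,0]},
    {"claw":1,"linear":[0,0,0.5],"delta_rot":[0,0,0]},
    {"claw":1,"linear":[0,0,0],"delta_rot":[0,0,0]}
  ]
}}

```text
time_s: 26.1
tool_pos: [0.5811, -0.2751, 0.272]
tcp_rot: [[0.275, 0.961, -0.001], [0.961, -0.275, 0.0], [0.0, -0.001, -1.0]]
ft_force: [0.1, 0.5, -0.9]
opening: 0.331
grasp_force: 40.0
```

{"method": "send_rows", "body": {
  "commands": [
    {"claw":1,"linear":[0,0,0.5],"delta_rot":[0,0,0]},
    {"claw":1,"linear":[0,0,0.5],"delta_rot":[0,0,0]},
    {"claw":1,"linear":[0,0,0.5],"delta_rot":[0,0,0]},
    {"claw":1,"linear":[0,0,0],"delta_rot":[0,0,0]},
    {"claw":1,"linear":[0,0,0],"delta_rot":[0,0,0]}
  ]
}}

```text
time_s: 26.52
tool_pos: [0.5812, -0.2751, 0.2706]
tcp_rot: [[0.275, 0.961, -0.0], [0.961, -0.275, 0.0], [0.0, -0.0, -1.0]]
ft_force: [-0.4, 1.2, -1.6]
opening: 0.338
grasp_force: 40.0
```

The foot is in the bore with no resistance. I press on, watching the force.

{"method": "send_rows", "body": {
  "commands": [
    {"claw":1,"linear":[0,0,1],"delta_rot":[0,0,0]},
    {"claw":1,"linear":[0,0,1],"delta_rot":[0,0,0]},
    {"claw":1,"linear":[0,0,1],"delta_rot":[0,0,0]},
    {"claw":1,"linear":[0,0,1],"delta_rot":[0,0,0]},
    {"claw":1,"linear":[0,0,0],"delta_rot":[0,0,0]}
  ]
}}

```text
time_s: 26.93
tool_pos: [0.5811, -0.275, 0.2663]
tcp_rot: [[0.275, 0.961, -0.0], [0.961, -0.275, 0.0], [0.0, -0.0, -1.0]]
ft_force: [-1.4, 0.7, -1.8]
opening: 0.332
grasp_force: 40.1
```

{"method": "send_rows", "body": {
  "commands": [
    {"claw":1,"linear":[0,0,1],"delta_rot":[0,0,0]},
    {"claw":1,"linear":[0,0,1],"delta_rot":[0,0,0]},
    {"claw":1,"linear":[0,0,1],"delta_rot":[0,0,0]},
    {"claw":1,"linear":[0,0,0],"delta_rot":[0,0,0]},
    {"claw":1,"linear":[0,0,0],"delta_rot":[0,0,0]}
  ]
}}

```text
time_s: 27.35
tool_pos: [0.5811, -0.2751, 0.2634]
tcp_rot: [[0.275, 0.961, -0.0], [0.961, -0.275, 0.0], [0.0, -0.0, -1.0]]
ft_force: [0.3, 1.7, -1.5]
opening: 0.332
grasp_force: 40.0
```

{"method": "send_rows", "body": {
  "commands": [
    {"claw":1,"linear":[0.2,0,1],"delta_rot":[0,0,0]},
    {"claw":1,"linear":[0,0,1],"delta_rot":[0,0,0]},
    {"claw":1,"linear":[0,0,1],"delta_rot":[0,0,0]},
    {"claw":1,"linear":[0,0,1],"delta_rot":[0,0,0]},
    {"claw":1,"linear":[0,0,0],"delta_rot":[0,0,0]}
  ]
}}

```text
time_s: 27.77
tool_pos: [0.5812, -0.2749, 0.2598]
tcp_rot: [[0.275, 0.961, -0.0], [0.961, -0.275, 0.0], [0.0, -0.0, -1.0]]
ft_force: [-2.0, 2.4, 1.0]
opening: 0.335
grasp_force: 40.2
```

{"method": "send_rows", "body": {
  "commands": [
    {"claw":1,"linear":[0,0,1],"delta_rot":[0,0,0]},
    {"claw":1,"linear":[0,0,1],"delta_rot":[0,0,0]},
    {"claw":1,"linear":[0,0,1],"delta_rot":[0,0,0]},
    {"claw":1,"linear":[0,0,1],"delta_rot":[0,0,0]},
    {"claw":1,"linear":[0,0,0],"delta_rot":[0,0,0]}
  ]
}}

```text
time_s: 28.18
tool_pos: [0.5813, -0.275, 0.2557]
tcp_rot: [[0.275, 0.961, 0.0], [0.961, -0.275, -0.0], [-0.0, 0.0, -1.0]]
ft_force: [-0.6, 1.9, 1.4]
opening: 0.33
grasp_force: 40.4
```

{"method": "send_rows", "body": {
  "commands": [
    {"claw":1,"linear":[0.3,-0.2,1],"delta_rot":[0,0,0]},
    {"claw":1,"linear":[0,0,1],"delta_rot":[0,0,0]},
    {"claw":1,"linear":[0,0,1],"delta_rot":[0,0,0]},
    {"claw":1,"linear":[0,0,1],"delta_rot":[0,0,0]},
    {"claw":1,"linear":[0,0,1],"delta_rot":[0,0,0]}
  ]
}}

```text
time_s: 28.6
tool_pos: [0.5813, -0.2747, 0.2507]
tcp_rot: [[0.275, 0.961, 0.0], [0.961, -0.275, -0.0], [-0.0, 0.001, -1.0]]
ft_force: [-1.2, 1.1, 3.2]
opening: 0.337
grasp_force: 40.5
```

{"method": "send_rows", "body": {
  "commands": [
    {"claw":1,"linear":[0,0,1],"delta_rot":[0,0,0]},
    {"claw":1,"linear":[0,0,1],"delta_rot":[0,0,0]},
    {"claw":1,"linear":[0,0,1],"delta_rot":[0,0,0]},
    {"claw":1,"linear":[0,0,1],"delta_rot":[0,0,0]},
    {"claw":1,"linear":[0,0,1],"delta_rot":[0,0,0]}
  ]
}}

```text
time_s: 29.02
tool_pos: [0.5812, -0.2747, 0.2457]
tcp_rot: [[0.275, 0.961, 0.0], [0.961, -0.275, -0.0], [-0.0, 0.0, -1.0]]
ft_force: [-1.0, 0.5, 2.0]
opening: 0.332
grasp_force: 40.5
```

{"method": "send_rows", "body": {
  "commands": [
    {"claw":1,"linear":[0,-0.2,1],"delta_rot":[0,0,0]},
    {"claw":1,"linear":[0,0,1],"delta_rot":[0,0,0]},
    {"claw":1,"linear":[0,0,1],"delta_rot":[0,0,0]},
    {"claw":1,"linear":[0,0,1],"delta_rot":[0,0,0]},
    {"claw":1,"linear":[0,0,1],"delta_rot":[0,0,0]}
  ]
}}

```text
time_s: 29.43
tool_pos: [0.581, -0.2746, 0.2407]
tcp_rot: [[0.275, 0.961, 0.0], [0.961, -0.275, -0.0], [-0.0, 0.0, -1.0]]
ft_force: [0.5, 0.8, 1.4]
opening: 0.335
grasp_force: 40.4
```

{"method": "send_rows", "body": {
  "commands": [
    {"claw":1,"linear":[0,0,1],"delta_rot":[0,0,0]},
    {"claw":1,"linear":[0,0,1],"delta_rot":[0,0,0]},
    {"claw":1,"linear":[0,0,1],"delta_rot":[0,0,0]},
    {"claw":1,"linear":[0,0,1],"delta_rot":[0,0,0]},
    {"claw":1,"linear":[0,0,1],"delta_rot":[0,0,0]}
  ]
}}

```text
time_s: 29.85
tool_pos: [0.581, -0.2745, 0.2356]
tcp_rot: [[0.275, 0.961, 0.0], [0.961, -0.275, -0.0], [-0.0, 0.0, -1.0]]
ft_force: [-0.7, 0.5, 1.5]
opening: 0.337
grasp_force: 40.4
```

{"method": "send_rows", "body": {
  "commands": [
    {"claw":1,"linear":[0,0,0.5],"delta_rot":[0,0,0]},
    {"claw":1,"linear":[0,0,0.5],"delta_rot":[0,0,0]},
    {"claw":1,"linear":[0,0,0.5],"delta_rot":[0,0,0]},
    {"claw":1,"linear":[0,0,0],"delta_rot":[0,0,0]},
    {"claw":1,"linear":[0,0,0],"delta_rot":[0,0,0]}
  ]
}}

```text
time_s: 30.27
tool_pos: [0.5809, -0.2745, 0.2338]
tcp_rot: [[0.275, 0.961, -0.0], [0.961, -0.275, 0.0], [0.0, -0.0, -1.0]]
ft_force: [0.1, 0.1, 1.1]
opening: 0.334
grasp_force: 40.2
```

{"method": "send_rows", "body": {
  "commands": [
    {"claw":1,"linear":[0,0,0.5],"delta_rot":[0,0,0]},
    {"claw":1,"linear":[0,0,0.5],"delta_rot":[0,0,0]},
    {"claw":1,"linear":[0,0,0.3],"delta_rot":[0,0,0]},
    {"claw":1,"linear":[0,0,0],"delta_rot":[0,0,0]},
    {"claw":1,"linear":[0,0,0],"delta_rot":[0,0,0]}
  ]
}}

```text
time_s: 30.68
tool_pos: [0.5809, -0.2745, 0.2328]
tcp_rot: [[0.275, 0.961, -0.0], [0.961, -0.275, 0.0], [0.0, -0.0, -1.0]]
ft_force: [0.8, -0.5, 1.6]
opening: 0.329
grasp_force: 40.3
```

{"method": "send_rows", "body": {
  "commands": [
    {"claw":1,"linear":[0,0,0.4],"delta_rot":[0,0,0]},
    {"claw":1,"linear":[0,0,0.4],"delta_rot":[0,0,0]},
    {"claw":1,"linear":[0,0,0],"delta_rot":[0,0,0]},
    {"claw":1,"linear":[0,0,0],"delta_rot":[0,0,0]},
    {"claw":1,"linear":[0,0,0],"delta_rot":[0,0,0]}
  ]
}}

```text
time_s: 31.1
tool_pos: [0.5809, -0.2745, 0.2319]
tcp_rot: [[0.275, 0.961, -0.0], [0.961, -0.275, 0.0], [0.0, -0.0, -1.0]]
ft_force: [-1.1, 0.8, 1.7]
opening: 0.338
grasp_force: 40.2
```

{"method": "send_rows", "body": {
  "commands": [
    {"claw":1,"linear":[0,0,0.4],"delta_rot":[0,0,0]},
    {"claw":1,"linear":[0,0,0.4],"delta_rot":[0,0,0]},
    {"claw":1,"linear":[0,0,0],"delta_rot":[0,0,0]},
    {"claw":1,"linear":[0,0,0],"delta_rot":[0,0,0]},
    {"claw":1,"linear":[0,0,0],"delta_rot":[0,0,0]}
  ]
}}

```text
time_s: 31.52
tool_pos: [0.581, -0.2746, 0.2314]
tcp_rot: [[0.275, 0.961, 0.0], [0.961, -0.275, -0.0], [-0.0, 0.0, -1.0]]
ft_force: [-1.0, 0.2, 0.6]
opening: 0.333
grasp_force: 40.3
```

{"method": "send_rows", "body": {
  "commands": [
    {"claw":1,"linear":[0,0,0.4],"delta_rot":[0,0,0]},
    {"claw":1,"linear":[0,0,0],"delta_rot":[0,0,0]},
    {"claw":1,"linear":[0,0,0],"delta_rot":[0,0,0]},
    {"claw":1,"linear":[0,0,0],"delta_rot":[0,0,0]},
    {"claw":1,"linear":[0,0,0],"delta_rot":[0,0,0]}
  ]
}}

```text
time_s: 31.93
tool_pos: [0.581, -0.2746, 0.2312]
tcp_rot: [[0.275, 0.961, 0.0], [0.961, -0.275, -0.0], [-0.0, 0.0, -1.0]]
ft_force: [-1.4, 0.2, 3.6]
opening: 0.333
grasp_force: 40.5
```

The z is stalling and the force is rising, so the collar is probably touching. I add small steps.

{"method": "send_rows", "body": {
  "commands": [
    {"claw":1,"linear":[0,0,0.3],"delta_rot":[0,0,0]},
    {"claw":1,"linear":[0,0,0],"delta_rot":[0,0,0]},
    {"claw":1,"linear":[0,0,0],"delta_rot":[0,0,0]},
    {"claw":1,"linear":[0,0,0],"delta_rot":[0,0,0]},
    {"claw":1,"linear":[0,0,0],"delta_rot":[0,0,0]}
  ]
}}

```text
time_s: 32.35
tool_pos: [0.581, -0.2746, 0.2312]
tcp_rot: [[0.275, 0.961, 0.0], [0.961, -0.275, -0.0], [-0.0, 0.0, -1.0]]
ft_force: [-2.2, 1.6, 4.4]
opening: 0.334
grasp_force: 40.7
```

{"method": "send_rows", "body": {
  "commands": [
    {"claw":1,"linear":[0,0,0.3],"delta_rot":[0,0,0]},
    {"claw":1,"linear":[0,0,0],"delta_rot":[0,0,0]},
    {"claw":1,"linear":[0,0,0],"delta_rot":[0,0,0]},
    {"claw":1,"linear":[0,0,0],"delta_rot":[0,0,0]},
    {"claw":1,"linear":[0,0,0],"delta_rot":[0,0,0]}
  ]
}}

```text
time_s: 32.77
tool_pos: [0.581, -0.2746, 0.2312]
tcp_rot: [[0.275, 0.961, 0.0], [0.961, -0.275, -0.0], [-0.0, 0.0, -1.0]]
ft_force: [-2.3, 2.8, 5.7]
opening: 0.334
grasp_force: 40.8
```

{"method": "send_rows", "body": {
  "commands": [
    {"claw":1,"linear":[0,0,0.2],"delta_rot":[0,0,0]},
    {"claw":1,"linear":[0,0,0],"delta_rot":[0,0,0]},
    {"claw":1,"linear":[0,0,0],"delta_rot":[0,0,0]},
    {"claw":1,"linear":[0,0,0],"delta_rot":[0,0,0]},
    {"claw":1,"linear":[0,0,0],"delta_rot":[0,0,0]}
  ]
}}

```text
time_s: 33.18
tool_pos: [0.581, -0.2746, 0.2312]
tcp_rot: [[0.275, 0.961, 0.0], [0.961, -0.275, -0.0], [-0.0, 0.0, -1.0]]
ft_force: [-1.8, 1.8, 6.6]
opening: 0.333
grasp_force: 40.8
```

There is a hard stop at TCP 0.2312, which matches the expected 0.231. I release and withdraw.

{"method": "send_rows", "body": {
  "commands": [
    {"claw":0.2,"linear":[0,0,0],"delta_rot":[0,0,0]},
    {"claw":0.1,"linear":[0,0,0],"delta_rot":[0,0,0]},
    {"claw":0,"linear":[0,0,0],"delta_rot":[0,0,0]},
    {"claw":-0.2,"linear":[0,0,-1],"delta_rot":[0,0,0]},
    {"claw":-0.2,"linear":[0,0,-1],"delta_rot":[0,0,0]}
  ]
}}

```text
time_s: 33.6
tool_pos: [0.5808, -0.2745, 0.2315]
tcp_rot: [[0.275, 0.961, -0.001], [0.961, -0.275, 0.0], [0.0, -0.001, -1.0]]
ft_force: [-0.5, 1.0, 0.5]
opening: 0.603
grasp_force: 0.0
```

{"method": "send_rows", "body": {
  "commands": [
    {"claw":-0.2,"linear":[0,0,-8],"delta_rot":[0,0,0]},
    {"claw":-0.2,"linear":[0,0,-20],"delta_rot":[0,0,0]},
    {"claw":-0.2,"linear":[0,0,-35],"delta_rot":[0,0,0]},
    {"claw":-0.2,"linear":[0,0,-35],"delta_rot":[0,0,0]},
    {"claw":-0.2,"linear":[0,0,-20],"delta_rot":[0,0,0]}
  ]
}}

```text
time_s: 34.02
tool_pos: [0.5817, -0.275, 0.3557]
tcp_rot: [[0.275, 0.961, 0.005], [0.961, -0.275, -0.004], [-0.002, 0.006, -1.0]]
ft_force: [0.9, -0.3, 0.9]
opening: 0.601
grasp_force: 0.0
```

Run:
```python
from m import *
I=arm.capture("side");x0,y0,k=285,60,10
C=np.argwhere(blob(I,blue(I),proj("side",[.581,-.2745,.183])[0],20));cc=C.mean(0)[::-1]
print("cap blob",len(C),cc,"home model: top disc",hcent("side",cyl((.581,-.2745),.015,.183,.183)),"full",hcent("side",cyl((.581,-.2745),.015,.153,.183)))
J=cv2.resize(I[y0:y0+60,x0:x0+60],None,fx=k,fy=k,interpolation=cv2.INTER_CUBIC)[...,::-1].copy()
for r,z,col in((.015,.183,(0,255,0)),(.017,.153,(0,255,255)),(.017,.148,(255,255,255))):
    cv2.polylines(J,[np.int32((proj("side",cyl((.581,-.2745),r,z,z)[:40])-[x0,y0]+.5)*k)],True,col,1)
cv2.imwrite("pics/p5.png",np.hstack([J,cv2.resize(I[180:340,120:170],(190,600))[...,::-1]]))
```

```text
cap blob 63 [319.381   97.4603] home model: top disc (array([319.2708,  98.0342]), 66.93858493654989) full (array([318.7128, 102.5981]), 174.01634697348345)
```

View pics/p5.png

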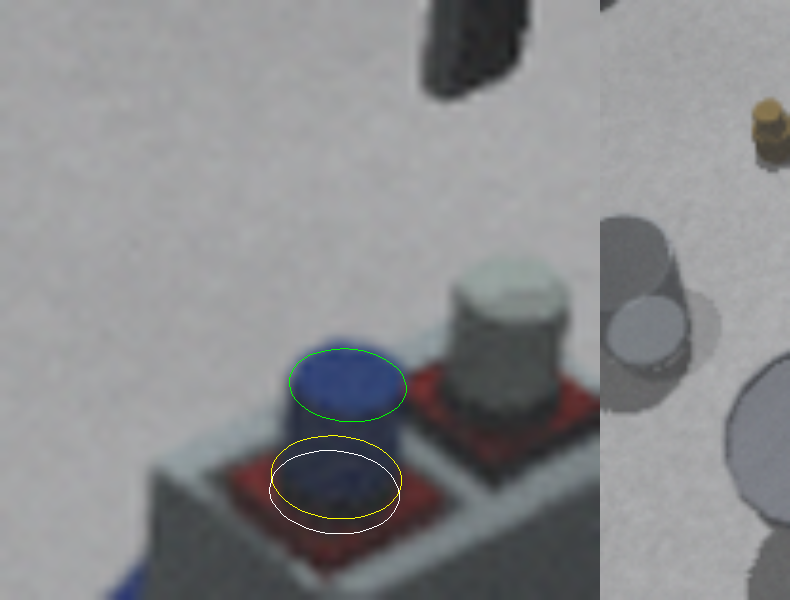

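The vial stands upright in the insert. The cap top measures 0.6 px (up to 2 mm) above the home model, which is within the calibration. To be sure it is fully home, I touch the cap top with shut fingertips. It should be at TCP 0.256.

{"method": "send_rows", "body": {
  "commands": [
    {"claw":1,"linear":[0,0,0],"delta_rot":[0,0,0]},
    {"claw":1,"linear":[0,0,0],"delta_rot":[0,0,0]},
    {"claw":1,"linear":[0,0,0],"delta_rot":[0,0,0]},
    {"claw":1,"linear":[0,0,10],"delta_rot":[0,0,0]},
    {"claw":1,"linear":[0,0,20],"delta_rot":[0,0,0]}
  ],
  "squeeze": 20
}}

```text
time_s: 34.48
tool_pos: [0.5814, -0.2748, 0.3207]
tcp_rot: [[0.275, 0.961, 0.003], [0.961, -0.275, -0.002], [-0.001, 0.003, -1.0]]
ft_force: [0.9, 0.3, 0.8]
opening: 0.001
grasp_force: 0.0
```

{"method": "send_rows", "body": {
  "commands": [
    {"claw":1,"linear":[0,0,25],"delta_rot":[0,0,0]},
    {"claw":1,"linear":[0,0,18],"delta_rot":[0,0,0]},
    {"claw":1,"linear":[0,0,8],"delta_rot":[0,0,0]},
    {"claw":1,"linear":[0,0,0],"delta_rot":[0,0,0]},
    {"claw":1,"linear":[0,0,0],"delta_rot":[0,0,0]}
  ]
}}

```text
time_s: 34.9
tool_pos: [0.5807, -0.2744, 0.268]
tcp_rot: [[0.275, 0.961, -0.002], [0.961, -0.275, 0.001], [0.001, -0.002, -1.0]]
ft_force: [0.3, 0.8, -0.1]
opening: 0.001
grasp_force: 0.0
```

{"method": "send_rows", "body": {
  "commands": [
    {"claw":1,"linear":[0,0,0],"delta_rot":[0,0,0]},
    {"claw":1,"linear":[0,0,0],"delta_rot":[0,0,0]},
    {"claw":1,"linear":[0,0,0],"delta_rot":[0,0,0]},
    {"claw":1,"linear":[0,0,0],"delta_rot":[0,0,0]},
    {"claw":1,"linear":[0,0,0],"delta_rot":[0,0,0]}
  ]
}}

```text
time_s: 35.32
tool_pos: [0.5812, -0.2747, 0.27]
tcp_rot: [[0.275, 0.961, 0.001], [0.961, -0.275, -0.001], [-0.0, 0.001, -1.0]]
ft_force: [-0.3, 0.4, -0.6]
opening: 0.002
grasp_force: 0.0
```

{"method": "send_rows", "body": {
  "commands": [
    {"claw":1,"linear":[0,0,2],"delta_rot":[0,0,0]},
    {"claw":1,"linear":[0,0,3],"delta_rot":[0,0,0]},
    {"claw":1,"linear":[0,0,3],"delta_rot":[0,0,0]},
    {"claw":1,"linear":[0,0,1.5],"delta_rot":[0,0,0]},
    {"claw":1,"linear":[0,0,0],"delta_rot":[0,0,0]}
  ]
}}

```text
time_s: 35.73
tool_pos: [0.5807, -0.2744, 0.2586]
tcp_rot: [[0.275, 0.961, -0.001], [0.961, -0.275, 0.001], [0.001, -0.002, -1.0]]
ft_force: [0.1, -0.2, -0.4]
opening: 0.004
grasp_force: 0.0
```

{"method": "send_rows", "body": {
  "commands": [
    {"claw":1,"linear":[0,0,0.5],"delta_rot":[0,0,0]},
    {"claw":1,"linear":[0,0,0.5],"delta_rot":[0,0,0]},
    {"claw":1,"linear":[0,0,0.5],"delta_rot":[0,0,0]},
    {"claw":1,"linear":[0,0,0],"delta_rot":[0,0,0]},
    {"claw":1,"linear":[0,0,0],"delta_rot":[0,0,0]}
  ]
}}

```text
time_s: 36.15
tool_pos: [0.581, -0.2746, 0.2582]
tcp_rot: [[0.275, 0.961, 0.0], [0.961, -0.275, -0.0], [-0.0, 0.0, -1.0]]
ft_force: [-0.3, -0.1, 0.1]
opening: 0.002
grasp_force: 0.0
```

{"method": "send_rows", "body": {
  "commands": [
    {"claw":1,"linear":[0,0,0.4],"delta_rot":[0,0,0]},
    {"claw":1,"linear":[0,0,0.4],"delta_rot":[0,0,0]},
    {"claw":1,"linear":[0,0,0.4],"delta_rot":[0,0,0]},
    {"claw":1,"linear":[0,0,0],"delta_rot":[0,0,0]},
    {"claw":1,"linear":[0,0,0],"delta_rot":[0,0,0]}
  ]
}}

```text
time_s: 36.57
tool_pos: [0.5809, -0.2745, 0.2569]
tcp_rot: [[0.275, 0.961, -0.0], [0.961, -0.275, 0.0], [0.0, -0.0, -1.0]]
ft_force: [0.1, -0.3, 1.2]
opening: 0.002
grasp_force: 0.0
```

{"method": "send_rows", "body": {
  "commands": [
    {"claw":1,"linear":[0,0,0.4],"delta_rot":[0,0,0]},
    {"claw":1,"linear":[0,0,0.4],"delta_rot":[0,0,0]},
    {"claw":1,"linear":[0,0,0],"delta_rot":[0,0,0]},
    {"claw":1,"linear":[0,0,0],"delta_rot":[0,0,0]},
    {"claw":1,"linear":[0,0,0],"delta_rot":[0,0,0]}
  ]
}}

```text
time_s: 36.98
tool_pos: [0.5809, -0.2745, 0.2561]
tcp_rot: [[0.275, 0.961, -0.0], [0.961, -0.275, 0.0], [0.0, -0.0, -1.0]]
ft_force: [0.8, -0.0, -0.0]
opening: -0.003
grasp_force: 0.0
```

{"method": "send_rows", "body": {
  "commands": [
    {"claw":1,"linear":[0,0,0.4],"delta_rot":[0,0,0]},
    {"claw":1,"linear":[0,0,0],"delta_rot":[0,0,0]},
    {"claw":1,"linear":[0,0,0],"delta_rot":[0,0,0]},
    {"claw":1,"linear":[0,0,0],"delta_rot":[0,0,0]},
    {"claw":1,"linear":[0,0,0],"delta_rot":[0,0,0]}
  ]
}}

```text
time_s: 37.4
tool_pos: [0.581, -0.2745, 0.256]
tcp_rot: [[0.275, 0.961, 0.0], [0.961, -0.275, -0.0], [-0.0, 0.0, -1.0]]
ft_force: [-0.7, -0.2, 2.4]
opening: -0.002
grasp_force: 0.9
```

Contact is at exactly 0.2560, so the cap top is at 0.183 m and the vial is fully home. I retreat, check and hand in.

{"method": "send_rows", "body": {
  "commands": [
    {"claw":1,"linear":[0,0,-5],"delta_rot":[0,0,0]},
    {"claw":1,"linear":[0,0,-20],"delta_rot":[0,0,0]},
    {"claw":1,"linear":[0,0,-35],"delta_rot":[0,0,0]},
    {"claw":1,"linear":[0,0,-30],"delta_rot":[0,0,0]},
    {"claw":1,"linear":[0,0,-10],"delta_rot":[0,0,0]}
  ]
}}

```text
time_s: 37.82
tool_pos: [0.5821, -0.2753, 0.3621]
tcp_rot: [[0.275, 0.961, 0.008], [0.961, -0.275, -0.005], [-0.003, 0.009, -1.0]]
ft_force: [0.9, -0.2, 1.3]
opening: 0.0
grasp_force: 0.0
```

{"method": "send_rows", "body": {
  "commands": [
    {"claw":1,"linear":[0,0,0],"delta_rot":[0,0,0]},
    {"claw":1,"linear":[0,0,0],"delta_rot":[0,0,0]},
    {"claw":1,"linear":[0,0,0],"delta_rot":[0,0,0]},
    {"claw":1,"linear":[0,0,0],"delta_rot":[0,0,0]},
    {"claw":1,"linear":[0,0,0],"delta_rot":[0,0,0]}
  ]
}}

```text
time_s: 38.23
tool_pos: [0.5805, -0.2742, 0.3531]
tcp_rot: [[0.275, 0.961, -0.003], [0.961, -0.275, 0.002], [0.001, -0.004, -1.0]]
ft_force: [-0.9, 0.3, -0.3]
opening: 0.002
grasp_force: 0.0
```

Run:
```python
from m import *
I=arm.capture("side")
for X,h in(((.504,.106,.181),"light"),((.581,-.2745,.183),"home")):
    C=np.argwhere(blob(I,blue(I),proj("side",X)[0],20)).mean(0)[::-1];print(h,onz("side",C,X[2]))
print(arm.read_state()["tool_pos"]);print(arm.sign_off())
```

```text
light [0.5027 0.1084 0.181 ]
home [ 0.5822 -0.2765  0.183 ]
[ 0.5806 -0.2743  0.3536]
the job is handed in; nothing more can be done
None
```

The job is handed in at about 38 s, with no verdict returned: the heavier vial, from the left (+y) pan, is fully home in the free insert (fingertip touch put its cap top at 183 mm, the home height), and the lighter vial stands on the right (-y) pan.

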